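# Walk the glue pot up onto its rubber pad

## Task

The glue pot is full and heavy and is not to be carried: walk it up onto its rubber pad. Tip it 15 to 20 degrees onto the rim of its foot by one side handle, swing that side forward over the pad's edge, set it down gently and let go; then tip and swing it by the other handle, and so on by turns, until the whole foot stands flat on the pad, with the gauge facing the pad's front edge (the robot's side) as it did. Do not lift the pot clear, tip it far over or let it drop, do not touch the gauge, and leave the other things on the bench where they are.

Things in the scene. Friction and masses are not known exactly. Their poses are not given: they have to be found in the camera images.
- pot: the glue pot: closed steel cylinder, about 1.6 kg (1.3 to 2.0), centre of mass about 70 mm up its axis. Origin: centre of its underside; z up its axis, x from its front (gauge face) to its back, y to its left handle. It stands on a hollow foot ring bent from 8 mm round bar, 100 mm outer diameter, so it tips and pivots on a circle of 46 mm radius
- pot_mid (a point): point on the pot's axis half-way up, 70 mm above the underside; axes as the pot's. Shell 100 mm diameter; lid with flange 136 mm diameter, 115 to 132 mm up; six clamp knobs on the lid at 58 mm radius, up to 151 mm high, the first at 30 degrees from pot x, then every 60 degrees (one over each handle)
- handle_left (a point): middle of the grip bar of the pot's left handle (pot +y side; axes as the pot's), a level U of 12 mm round bar: grip bar 86 mm long along pot x, 94 mm from the pot's axis, 82 mm above the underside, 38 mm clear of the shell. Lid and knobs overhang it: reach in with the tool's top leaning outwards 25 to 45 degrees, fingers closing radially; the bar can turn between the pads
- handle_right (a point): the same point on the pot's right handle (pot -y side), the mirror image of the left; axes as the pot's
- gauge: the delicate pressure gauge on the lid, a 48 mm dial, its face towards the pot's front (pot -x). Origin: the dial's centre, 18 mm in front of the pot's axis and 172 mm above the underside; axes as the pot's; its top is 197 mm above the underside
- pad: the pot's place: black rubber pad fixed to the bench, 200 mm (its x) by 260 mm (its y), 8 mm thick. Origin: centre of its underside, at bench level; x points away from the robot's side, from its front edge (x = -100 mm) to its back edge. The pot starts on the bare bench 8 to 22 mm short of the front edge, gauge roughly towards the robot
- pot_front (a point): point on the front edge of the pot's lid under the gauge face, 68 mm before the axis (pot -x), 127 mm above the underside; axes as the pot's
- bench: the green bench top, level, at height 0; origin at the middle of its top
- camera_a: white bullet camera standing on its round base, base 80 mm across, body 68 mm thick and 125 mm long, 138 mm high; bystander beside the pad; origin at the centre of its underside
- camera_b: the same kind of white bullet camera, bystander; origin at the centre of its underside
- camera_c: the same kind of white bullet camera, bystander on the other side; origin at the centre of its underside
- tape_roll: roll of tape lying flat, 76 mm across, 24 mm high, bystander; origin at the centre of its underside
- screwdriver: screwdriver lying on the bench, bystander; origin at the centre of its underside
- marker: black marker pen lying on the bench, 140 mm long, bystander; origin at the centre of its underside
- mouse: grey computer mouse, 105 x 58 x 32 mm, bystander; origin at the centre of its underside

How it is judged:
By the outcome, as a careful person would: the job done as asked, in the order asked, and still so for the second after the job is handed in, with the robot touching nothing.
It also fails if it takes over 72 s, if anything falls off the work surface, if the arm or the gripper's body presses on something with over 40 N, if the wrist force passes 120 N, or if a joint passes its speed limit or range.

## Robot

A 6-joint arm with a two-finger parallel gripper is mounted at the origin on the work surface. World frame = base frame: x ahead of the robot, y to its left, z up, the work surface at z = 0. Lengths are in m, angles in rad, forces in N, time in s.
With the tool pointing down it reaches from about 0.375 to 0.9 m from the base axis. Payload 3.1 kg.
Tool frame: the origin (TCP) lies at the very end of the fingers, on their centre line; the grasp point (between the pads) lies 19 mm behind it; y points along the fingers, x is the direction in which the jaws open and shut, and the axes are right-handed (so a half turn about y gives the same grasp; the last joint's range is limited). The gripper opens to 85 mm and grips with 20 to 120 N. Pads are 22 mm wide; open, the fingers measure 114 mm over their backs; the gripper's body (76 mm by 85 mm) begins 54 mm behind the grasp point. The pads swing forward as they close: fully open they stand 13 mm farther back than shut.
Start: joints at [-1.335, 0.527, 1.433, -0, 1.181, -0.178], TCP at [0.251, -0.572, 0.231] pointing down, gripper open.
Joint ranges: [-3.08, 3.08], [-0.75, 2.2], [0.22, 2.44], [-1.43, 4.57], [0, 2.65], [-2.85, 2.85]. Speed limits (rad/s): [2.79, 2.79, 3.14, 3.14, 3.14, 3.14].

## Interface

Orientations are given as a unit quaternion [w, x, y, z].
In Python, from cell import monitor, cams, workorder gives the robot as it stands.
- The arm moves only by the tool jog_arm, never from a script. Its argument "steps" is a list that holds one entry, the list of rows, each a list of 6 numbers: the shift along the tool's x, y, z in units of 25 mm (1.0 is 25 mm), then the turn, a rotation vector about the tool's x, y, z in units of 5 degrees (1.0 is 5 degrees). A call has exactly 8 rows; each row shifts and turns the pose as measured when the row begins, along the tool's axes as they then stand; what a row does not reach is not made up. A row lasts 1/10 s, in which the tool goes at most 50 mm and 8.59 degrees, less where a joint would pass 70% of its speed; a pose out of reach is approached as far as the arm can. A call is refused whole if a number of a shift passes 1 or a number of a turn 1, either way. A call with a gripper value outside its range is refused whole. "grip" is the finger opening in mm, from 0 to 85.4, set as the call begins (left out, the last holds). The fingers move at their own pace and stop on an object; "grip_force" is the grip in N (left out, the last holds). Time passes only in rows, so rows that do not move let the fingers close, or fill a call up. It gives the time, the measured TCP pose, the force and the opening at its end, in the units of the state.
- monitor.state(): the state, without advancing time (a new reading comes with each control period).
- cams.read_camera(name): name is "side" or "top"; returns the picture (480x640x3 uint8, blue, green, red); there is no depth.
- cams.camera_model(name): a dict with "camera_matrix" (3x3 intrinsics, pixels), "rvec" (rotation vector, rad) and "tvec" (3), from world to camera coordinates, as OpenCV has them. Camera axes: x right, y down, z forward; pixel columns grow to the right and rows downward; lengths in m; the calibration is good to about 2 mm. A picture is of the moment at which its call begins. camera_model takes no time and is no camera call.
- workorder.job_done(): hands the job in, once; it reports no verdict.
The state is a dict: "time_s": time; "joints": joint angles; "dq": joint speeds; "tau": joint torques, N m; "position": TCP position; "eef_rot": TCP orientation; "contact_force": force on the tool from outside, world axes, zero at the start; "wrist_torque": the same for the moment, N m; "finger_gap": opening from 0.0 (shut) to 1.0 (fully open).
Only numpy, scipy, OpenCV 4.12 (cv2) and the standard library are available. Lean on these libraries where they do the work, as an engineer would, in place of code of your own. Each camera call takes 0.05 s, during which the arm holds its last target. There are 200 camera calls.

## Working session

There is one attempt and no reset: what is moved stays moved. The work goes in short steps, Python scripts to look and compute and a tool call to move; the robot and the scene stay as the last step left them, time stands still between calls to the robot, and variables do not carry over. Pictures are saved under pics/ and viewed, about 8 in all and at most 12, crops included, and the job is handed in when it is done.

Besides the shell and the picture viewer there is one more tool, called by a JSON object that holds its "method" and its "body", one argument or row to a line. jog_arm: Moves the arm, as the interface text tells. Its arguments: {"type":"object","properties":{"steps":{"type":"array","items":{"type":"array","items":{"type":"array","items":{"type":"number"}}}},"grip":{"type":"number"},"grip_force":{"type":"number"}},"required":["steps"]}

```bash
ls; mkdir -p pics; python3 - <<'E'
from cell import monitor,cams
import cv2
print(monitor.state())
for n in("side","top"):
    cv2.imwrite(f"pics/{n}0.png",cams.read_camera(n)); print(n,cams.camera_model(n))
E
```

```text
pics
{'time_s': 0.0, 'joints': array([-1.33549522e+00,  5.28459382e-01,  1.43387620e+00, -4.36204467e-05,
        1.18139838e+00, -1.78489990e-01]), 'dq': array([-1.48816135e-04, -7.80149922e-04,  2.46238301e-04, -2.54417355e-03,
        5.10475899e-05,  6.39030262e-04]), 'tau': array([-2.13842824e-03, -4.42357099e+01, -1.78024095e+01, -2.11633451e-04,
        8.42261827e-03, -4.86239230e-06]), 'position': array([ 0.25115703, -0.57154742,  0.23034609]), 'eef_rot': array([ 0.59256041, -0.59154133,  0.38718033, -0.38606011]), 'contact_force': array([-0.37899264,  0.03748343, -0.30346499]), 'wrist_torque': array([ 0.03384184, -0.01651518,  0.08031265]), 'finger_gap': 0.9996712346152451}
side {'camera_matrix': array([[447.49391532,   0.        , 320.70234196],
       [  0.        , 447.49391532, 237.94551917],
       [  0.        ,   0.        ,   1.        ]]), 'rvec': array([ 0.42734112, -2.58645561,  1.39681508]), 'tvec': array([0.55128783, 0.15257349, 0.95915189])}
top {'camera_matrix': array([[622.1117165 ,   0.        , 332.78344423],
       [  0.        , 622.1117165 , 248.08195447],
       [  0.        ,   0.        ,   1.        ]]), 'rvec': array([ 2.15267654, -2.1911984 ,  0.15555975]), 'tvec': array([0.05328799, 0.54955302, 1.5629971 ])}
```

View pics/side0.png

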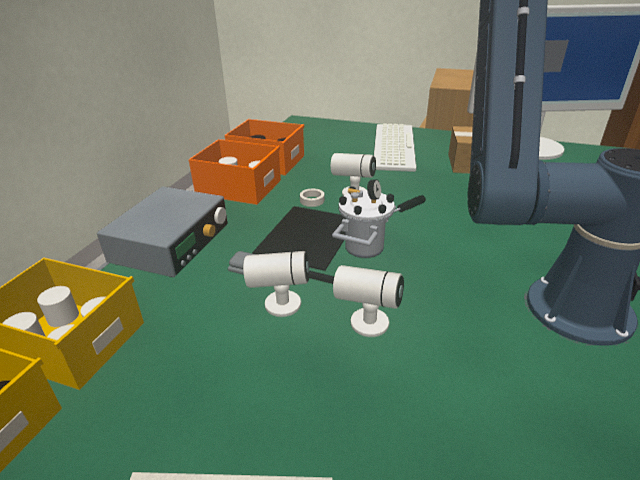

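View pics/top0.png

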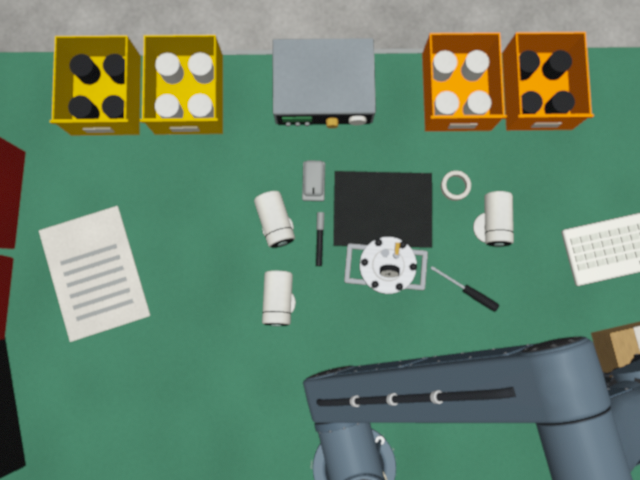

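Top view: pot lid at about (389,264), handles at x≈348 and 425, pad (334..433, 171..247), cameras at (275,220), (278,298), (498,218), screwdriver tip at (432,268).

```bash
cat >h.py <<'E'
import numpy as np,cv2
from scipy.spatial.transform import Rotation as R
from cell import monitor,cams
def ray(n,uv,z):
    m=cams.camera_model(n);Rm,_=cv2.Rodrigues(m["rvec"]);C=-Rm.T@m["tvec"]
    p=cv2.undistortPoints(np.array(uv,float).reshape(-1,1,2),m["camera_matrix"],None)[:,0]
    d=np.c_[p,np.ones(len(p))]@Rm
    return C+d*((z-C[2])/d[:,2])[:,None]
def proj(n,P):
    m=cams.camera_model(n);return cv2.projectPoints(np.array(P,float).reshape(-1,1,3),m["rvec"],m["tvec"],m["camera_matrix"],None)[0][:,0]
def q2R(q):return R.from_quat(np.r_[q[1:],q[0]])
E
python3 - <<'E'
from h import *
im=cv2.imread("pics/top0.png")
g=im.max(2)
# pad
c,_=cv2.findContours(((g<50)[150:260,325:440]).astype('uint8'),0,2)
k=max(c,key=cv2.contourArea)+np.array([325,150]); b=cv2.boxPoints(cv2.minAreaRect(k)); P=ray("top",b,.008)
print("pad",b.round(1).tolist(),P.round(4).tolist())
hsv=cv2.cvtColor(im,cv2.COLOR_BGR2HSV)
# knobs
m=((g<60)).astype('uint8'); m[:236]=0;m[:, :340]=0;m[:,438:]=0;m[300:]=0
n,l,s,ce=cv2.connectedComponentsWithStats(m)
for i in range(1,n):
  if s[i,4]>8: print("blob",s[i].tolist(),ce[i].round(1),ray("top",ce[i],.149).round(4).tolist())
w=((hsv[...,1]<60)&(g>100)).astype('uint8')
w[:236]=0;w[:,:340]=0;w[:,432:]=0;w[300:]=0
ys,xs=np.where(w);print("grey extents",xs.min(),xs.max(),ys.min(),ys.max())
cv2.imwrite("pics/crop0.png",cv2.resize(im[160:310,250:450],None,fx=4,fy=4,interpolation=cv2.INTER_CUBIC))
E
```

```text
pad [[334.5, 243.89999389648438], [335.6000061035156, 172.0], [431.0, 173.3000030517578], [430.0, 245.3000030517578]] [[0.5642, 0.0382, 0.008], [0.7556, 0.0317, 0.008], [0.7485, -0.2214, 0.008], [0.5565, -0.2114, 0.008]]
blob [340, 236, 41, 9, 276] [357.9 239.2] [[0.5568, -0.0137, 0.149]]
blob [396, 236, 35, 11, 299] [416.  240.5] [[0.5516, -0.1523, 0.149]]
blob [363, 260, 4, 4, 10] [364.2 261.6] [[0.503, -0.0273, 0.149]]
blob [411, 265, 5, 4, 17] [413.1 266.4] [[0.4896, -0.1433, 0.149]]
blob [381, 266, 18, 6, 62] [389.6 267.9] [[0.487, -0.0872, 0.149]]
blob [373, 282, 4, 5, 14] [374.4 283.9] [[0.4499, -0.0502, 0.149]]
blob [397, 285, 5, 4, 14] [398.9 286.6] [[0.4424, -0.1078, 0.149]]
grey extents 344 431 236 293
```

View pics/crop0.png

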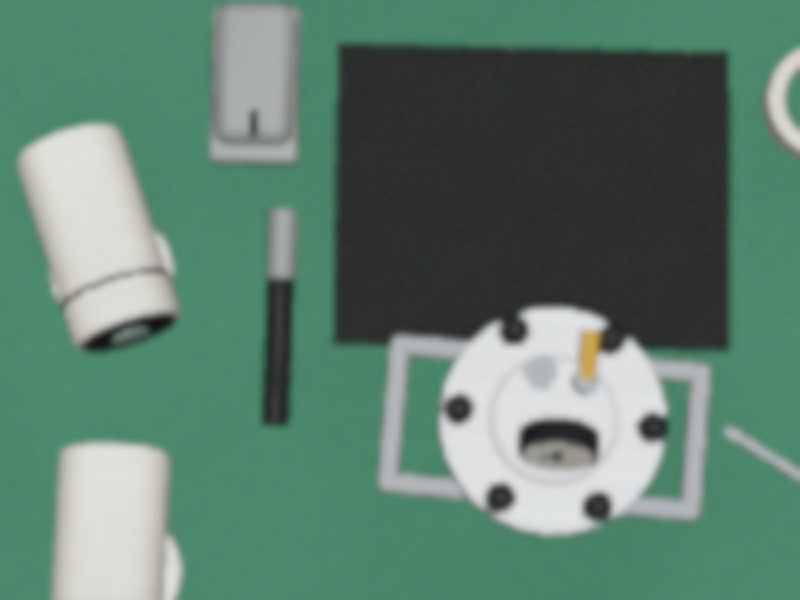

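Crop (4x, offset 250,160) shows six knobs (458,408)…(652,427), handle corners (400,343),(388,482),(703,372),(690,510), pad corners (340,45),(726,55),(727,348),(336,342).

```bash
python3 - <<'E'
from h import *
f=lambda a,z:ray("top",np.array(a)/4+[250,160]-.375,z)
k=f([(514,330),(611,340),(458,408),(652,427),(500,497),(597,507)],.151);print("knobs",k.round(4).tolist(),k.mean(0).round(4))
d=k[2]-k[3];print("span",np.linalg.norm(d),"yaw",np.degrees(np.arctan2(-d[0],d[1])))
h=f([(400,343),(388,482),(703,372),(690,510)],.082);print("h",h.round(4).tolist(),h.mean(0).round(4),)
L=(h[0]+h[1])/2;Rr=(h[2]+h[3])/2;d=L-Rr;print("L",L,"R",Rr,np.linalg.norm(d),np.degrees(np.arctan2(-d[0],d[1])))
p=f([(340,45),(726,55),(727,348),(336,342)],.008);print("pad",p.round(4).tolist(),p.mean(0))
d=p[0]-p[1];d2=p[3]-p[2];print([np.degrees(np.arctan2(-x[0],x[1])) for x in(d,d2)],np.linalg.norm(d),np.linalg.norm(p[0]-p[3]))
for n,a,z in[("camA body",[(20,155),(115,125),(180,310),(80,345)],.12),("camB",[(60,450),(165,450),(160,600)],.12),("marker",[(282,208),(275,424)],.01),("sd tip",[(728,431)],.01),("mouse",[(212,160),(298,160)],.02)]:print(n,f(a,z).round(3).tolist())
print("camc",ray("top",[(486,193),(512,193),(512,245),(486,245)],.12).round(3).tolist())
print("sd handle",ray("top",[(498,309)],.02))
# compare side view
print(proj("side",np.vstack([k.mean(0),L,Rr,p])).round(0).tolist())
im=cv2.imread("pics/side0.png");cv2.imwrite("pics/crop1.png",cv2.resize(im[150:350,220:440],None,fx=3.6,fy=3,interpolation=cv2.INTER_CUBIC)[:,:])
E
```

```text
knobs [[0.5488, -0.0615, 0.151], [0.5419, -0.1191, 0.151], [0.5028, -0.027, 0.151], [0.4896, -0.1418, 0.151], [0.4497, -0.0504, 0.151], [0.4428, -0.1076, 0.151]] [ 0.4959 -0.0846  0.151 ]
span 0.11557481480489791 yaw -6.579428208203183
h [[0.5506, 0.0028, 0.082], [0.4643, 0.0122, 0.082], [0.5293, -0.1855, 0.082], [0.4437, -0.1743, 0.082]] [ 0.497  -0.0862  0.082 ]
L [0.50741746 0.00751245 0.082     ] R [ 0.48649723 -0.17986423  0.082     ] 0.18854091256550526 -6.370573454848854
pad [[0.7585, 0.0341, 0.008], [0.7484, -0.2216, 0.008], [0.5529, -0.2148, 0.008], [0.561, 0.0406, 0.008]] [ 0.65518311 -0.09043724  0.008     ]
[np.float64(-2.2774241276020764), np.float64(-1.8139213909668217)] 0.2559070306791805 0.19766762591574993
camA body [[0.665, 0.234, 0.12], [0.683, 0.176, 0.12], [0.568, 0.138, 0.12], [0.548, 0.198, 0.12]]
camB [[0.484, 0.211, 0.12], [0.483, 0.148, 0.12], [0.394, 0.152, 0.12]]
marker [[0.65, 0.074, 0.01], [0.508, 0.081, 0.01]]
sd tip [[0.498, -0.213, 0.01]]
mouse [[0.68, 0.119, 0.02], [0.679, 0.063, 0.02]]
camc [[0.67, -0.334, 0.12], [0.669, -0.398, 0.12], [0.54, -0.392, 0.12], [0.541, -0.328, 0.12]]
sd handle [[ 0.38729552 -0.3783455   0.02      ]]
[[366.0, 196.0], [350.0, 239.0], [377.0, 204.0], [252.0, 252.0], [293.0, 206.0], [356.0, 217.0], [324.0, 268.0]]
```

View pics/crop1.png

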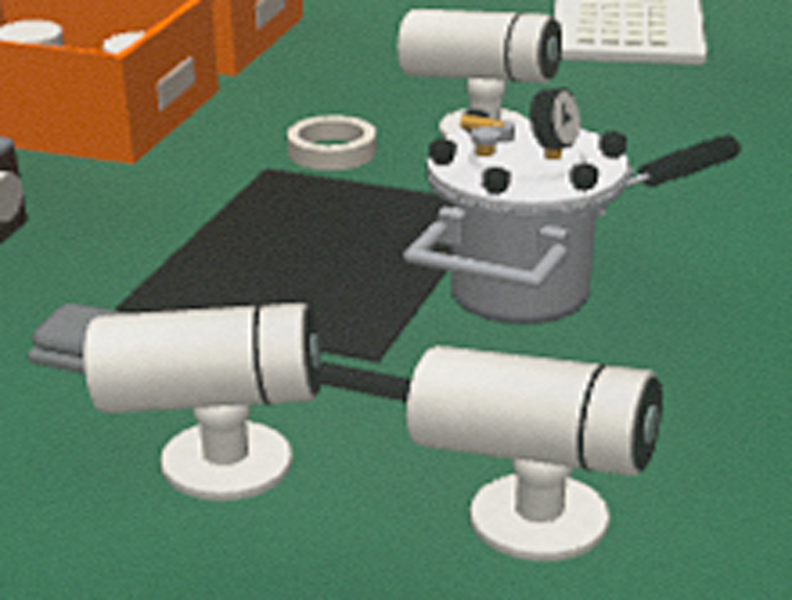

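```bash
cat >>h.py <<'E'
def T(p,Rm):
    M=np.eye(4);M[:3,:3]=Rm.as_matrix() if hasattr(Rm,'as_matrix') else Rm;M[:3,3]=p;return M
def now():
    s=monitor.state();return T(s["position"],q2R(s["eef_rot"])),s
def pot(c,yaw,z=0):return T([c[0],c[1],z],R.from_euler('z',yaw,degrees=True))
def grasp(P,side,lean,back=0,flip=0):
    """TCP pose for the handle (side +1 left,-1 right), back = retreat along tool [m]"""
    l=np.radians(lean);a=np.array([0,-side*np.sin(l),-np.cos(l)])   # tool y, in pot axes
    z=np.array([1.,0,0])*(-1 if flip else 1);x=np.cross(a,z)
    g=np.array([0,side*.094,.082])
    return P@T(g+a*(.019-back),np.c_[x,a,z])
def about(pt,axis,deg):
    r=R.from_rotvec(np.radians(deg)*np.array(axis,float));return T(np.array(pt)-r.apply(pt),r)
from scipy.linalg import logm,expm
def row(A,B,n):
    D=expm(np.real(logm(np.linalg.inv(A)@B))/n)
    return np.r_[D[:3,3]/.025,np.degrees(R.from_matrix(D[:3,:3]).as_rotvec())/5].round(2).tolist()
E
python3 - <<'E'
from h import *
A,s=now();print(A.round(3))
P=pot((.4963,-.0855),-6.45)
for fl in(0,1):
    B=grasp(P,-1,38,.10,fl);print(fl,B.round(3).tolist(),[(n,row(A,B,n)) for n in(16,24)])
E
```

```text
[[ 0.402 -0.     0.916  0.251]
 [-0.916  0.002  0.402 -0.572]
 [-0.002 -1.     0.     0.23 ]
 [ 0.     0.     0.     1.   ]]
0 [[-0.089, 0.069, 0.994, 0.48], [-0.783, 0.612, -0.112, -0.228], [-0.616, -0.788, 0.0, 0.146], [0.0, 0.0, 0.0, 1.0]] [(16, [-0.66, 0.46, 0.7, 0.13, 0.36, 0.46]), (24, [-0.44, 0.31, 0.47, 0.08, 0.24, 0.31])]
1 [[0.089, 0.069, -0.994, 0.48], [0.783, 0.612, 0.112, -0.228], [0.616, -0.788, 0.0, 0.146], [0.0, 0.0, 0.0, 1.0]] [(16, [0.7, 0.63, 0.99, 0.61, -1.78, -0.17]), (24, [0.49, 0.43, 0.65, 0.41, -1.19, -0.11])]
```

{"method": "jog_arm", "body": {
  "steps": [
    [[-0.66,0.46,0.7,0.13,0.36,0.46],[-0.66,0.46,0.7,0.13,0.36,0.46],[-0.66,0.46,0.7,0.13,0.36,0.46],[-0.66,0.46,0.7,0.13,0.36,0.46],[-0.66,0.46,0.7,0.13,0.36,0.46],[-0.66,0.46,0.7,0.13,0.36,0.46],[-0.66,0.46,0.7,0.13,0.36,0.46],[-0.66,0.46,0.7,0.13,0.36,0.46]]
  ],
  "grip": 30,
  "grip_force": 90
}}

```text
time_s: 0.9
position: [0.3461, -0.3884, 0.1592]
eef_rot: [0.618, -0.435, 0.537, -0.375]
contact_force: [0.3, 0.3, 0.1]
finger_gap: 0.349
```

```bash
python3 - <<'E'
from h import *
A,s=now();print(A.round(3).tolist(),s["time_s"],s["finger_gap"],s["joints"].round(2))
P=pot((.4963,-.0855),-6.45)
print(row(A,grasp(P,-1,38,.10),8))
E
```

```text
[[0.143, -0.003, 0.99, 0.346], [-0.93, 0.341, 0.136, -0.388], [-0.338, -0.94, 0.046, 0.159], [0.0, 0.0, 0.0, 1.0]] 0.9 0.3491348615732748 [-1.14  0.61  1.58  0.15  1.28  0.22]
[-0.65, 0.45, 0.69, 0.12, 0.35, 0.45]
```

{"method": "jog_arm", "body": {
  "steps": [
    [[-0.65,0.45,0.69,0.12,0.35,0.45],[-0.65,0.45,0.69,0.12,0.35,0.45],[-0.65,0.45,0.69,0.12,0.35,0.45],[-0.65,0.45,0.69,0.12,0.35,0.45],[-0.65,0.45,0.69,0.12,0.35,0.45],[-0.65,0.45,0.69,0.12,0.35,0.45],[-0.65,0.45,0.69,0.12,0.35,0.45],[-0.65,0.45,0.69,0.12,0.35,0.45]]
  ]
}}

```text
time_s: 1.7
position: [0.4849, -0.2211, 0.142]
eef_rot: [0.615, -0.263, 0.66, -0.341]
contact_force: [0.3, -0.8, 0.4]
finger_gap: 0.353
```

```bash
python3 - <<'E'
from h import *
A,s=now();print(A.round(3).tolist(),s["time_s"],s["joints"].round(2))
P=pot((.4963,-.0855),-6.45)
print(row(A,grasp(P,-1,38,0),8))
a=cams.read_camera("top")[180:340,300:460];b=cams.read_camera("side")[130:290,300:460]
cv2.imwrite("pics/pre.png",np.hstack([cv2.resize(x,(400,400),interpolation=2) for x in(a,b)]))
E
```

```text
[[-0.104, 0.073, 0.992, 0.485], [-0.768, 0.628, -0.127, -0.221], [-0.632, -0.775, -0.01, 0.142], [0.0, 0.0, 0.0, 1.0]] 1.7 [-0.9   0.72  1.57  0.47  1.4   0.58]
[0.03, 0.46, -0.02, -0.0, -0.03, -0.03]
```

View pics/pre.png

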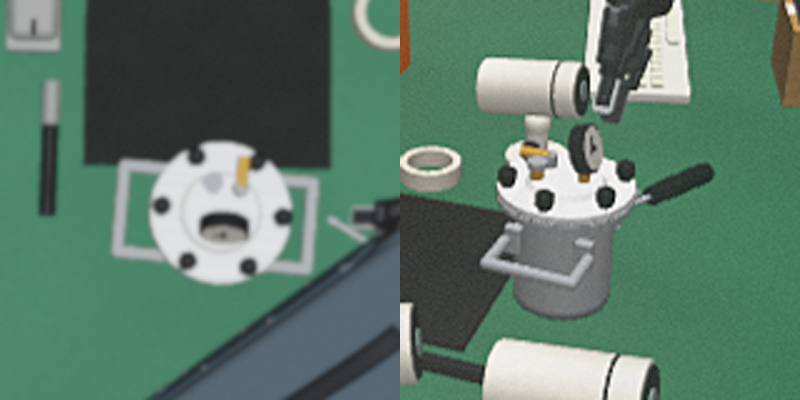

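Gripper hovers right of the right handle (crop at ~(375,215) left panel), lined up; nothing moved. Going in.

{"method": "jog_arm", "body": {
  "steps": [
    [[0.03,0.46,-0.02,0,-0.03,-0.03],[0.03,0.46,-0.02,0,-0.03,-0.03],[0.03,0.46,-0.02,0,-0.03,-0.03],[0.03,0.46,-0.02,0,-0.03,-0.03],[0.03,0.46,-0.02,0,-0.03,-0.03],[0.03,0.46,-0.02,0,-0.03,-0.03],[0.03,0.46,-0.02,0,-0.03,-0.03],[0,0,0,0,0,0]]
  ]
}}

```text
time_s: 2.6
position: [0.4841, -0.1707, 0.0686]
eef_rot: [0.618, -0.275, 0.651, -0.344]
contact_force: [0.9, 0.7, -0.9]
finger_gap: 0.352
```

```bash
python3 - <<'E'
from h import *
A,s=now();print(A.round(3).tolist(),s["time_s"],s["contact_force"].round(1))
P=pot((.4963,-.0855),-6.45)
print(row(A,grasp(P,-1,38,0),1))
a=cams.read_camera("top")[180:340,300:460];b=cams.read_camera("side")[130:290,300:460]
cv2.imwrite("pics/g1.png",np.hstack([cv2.resize(x,(400,400),interpolation=2) for x in(a,b)]))
E
```

```text
[[-0.085, 0.067, 0.994, 0.484], [-0.783, 0.612, -0.108, -0.171], [-0.616, -0.788, 0.0, 0.069], [0.0, 0.0, 0.0, 1.0]] 2.6 [ 0.9  0.7 -0.9]
[-0.08, 0.14, 0.1, 0.03, 0.04, -0.01]
```

{"method": "jog_arm", "body": {
  "steps": [
    [[-0.08,0.14,0.08,0,0,0],[0,0,0,0,0,0],[0,0,0,0,0,0],[0,0,0,0,0,0],[0,0,0,0,0,0],[0,0,0,0,0,0],[0,0,0,0,0,0],[0,0,0,0,0,0]]
  ],
  "grip": 0
}}

```text
time_s: 3.5
position: [0.4882, -0.1689, 0.0684]
eef_rot: [0.618, -0.275, 0.65, -0.346]
contact_force: [-0.2, 1.6, -1.4]
finger_gap: 0.107
```

```bash
cat >>h.py <<'E'
def report():
    A,s=now();print(A[:3,3].round(4),"t",s["time_s"],"F",s["contact_force"].round(1),"M",s["wrist_torque"].round(2),"gap",round(s["finger_gap"]*85.4,1),"q",s["joints"].round(2),"lean",round(float(np.degrees(np.arccos(-A[2,1]))),1),"z-yaw",round(float(np.degrees(np.arctan2(A[1,2],A[0,2]))),1));return A
E
python3 - <<'E'
from h import *
A=report()
P=pot((.4963,-.0855),-6.45);piv=(P@[0,.046,0,1])[:3];xp=P[:3,0]
B=about(piv,xp,17)@A   # right side up: rotation about +x lifts -y? check
print("dz",B[2,3]-A[2,3])
B=about(piv,xp,-17)@A;print("dz",B[2,3]-A[2,3],row(A,B,8),row(A,B,16))
E
```

```text
[ 0.4882 -0.1689  0.0684] t 3.5 F [-0.2  1.6 -1.4] M [-0.23 -0.02 -0.1 ] gap 9.1 q [-0.83  0.8   1.68  0.52  1.18  0.51] lean 37.9 z-yaw -6.3
dz -0.04094218491420465
dz 0.03496735835721784 [-0.2, -0.09, 0.0, -0.0, -0.0, -0.42] [-0.1, -0.04, 0.0, -0.0, -0.0, -0.21]
```

{"method": "jog_arm", "body": {
  "steps": [
    [[-0.2,-0.09,0,0,0,-0.42],[-0.2,-0.09,0,0,0,-0.42],[-0.2,-0.09,0,0,0,-0.42],[-0.2,-0.09,0,0,0,-0.42],[-0.2,-0.09,0,0,0,-0.42],[-0.2,-0.09,0,0,0,-0.42],[-0.2,-0.09,0,0,0,-0.42],[-0.2,-0.09,0,0,0,-0.42]]
  ]
}}

```text
time_s: 4.3
position: [0.4898, -0.1428, 0.1039]
eef_rot: [0.555, -0.374, 0.599, -0.44]
contact_force: [1.9, 1.7, -6.1]
finger_gap: 0.108
```

```bash
python3 - <<'E'
from h import *
A=report()
P=pot((.4963,-.0855),-6.45);piv=(P@[0,.046,0,1])[:3];print(piv)
for d in(25,50):print(d,row(A,about(piv,[0,0,1],d)@A,8))
a=cams.read_camera("top")[180:340,300:460];b=cams.read_camera("side")[130:290,300:460]
cv2.imwrite("pics/g2.png",np.hstack([cv2.resize(x,(400,400),interpolation=2) for x in(a,b)]))
E
```

```text
[ 0.4898 -0.1428  0.1039] t 4.3 F [ 1.9  1.7 -6.1] M [-0.2  -0.07 -0.05] gap 9.3 q [-0.68  0.63  1.78  0.36  0.95  0.76] lean 19.6 z-yaw -6.4
[ 0.50146746 -0.03979117  0.        ]
25 [-0.01, 0.0, 0.23, -0.21, -0.59, 0.0]
50 [-0.02, 0.01, 0.45, -0.42, -1.18, 0.0]
```

View pics/g2.png

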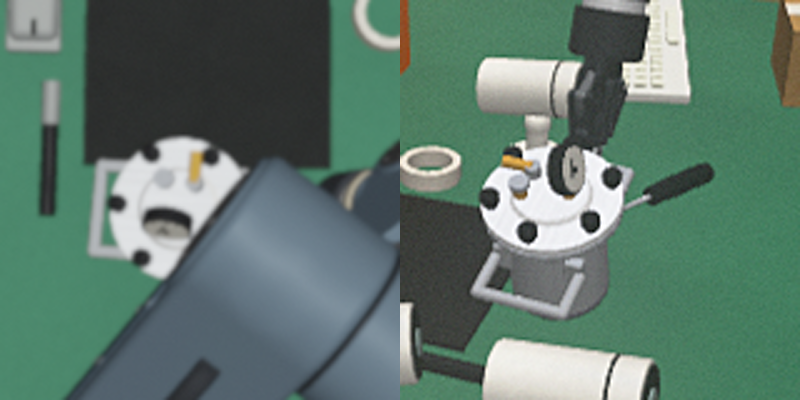

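Pot tips cleanly (18°) on its left rim, held at the right handle (crop side panel, lid at ~(550,210)). Swinging.

{"method": "jog_arm", "body": {
  "steps": [
    [[-0.01,0,0.23,-0.21,-0.59,0],[-0.01,0,0.23,-0.21,-0.59,0],[-0.01,0,0.23,-0.21,-0.59,0],[-0.01,0,0.23,-0.21,-0.59,0],[-0.01,0,0.23,-0.21,-0.59,0],[-0.01,0,0.23,-0.21,-0.59,0],[-0.01,0,0.23,-0.21,-0.59,0],[-0.01,0,0.23,-0.21,-0.59,0]]
  ]
}}

```text
time_s: 5.2
position: [0.5386, -0.1367, 0.1036]
eef_rot: [0.643, -0.503, 0.496, -0.296]
contact_force: [-1.1, 1.7, -3.0]
finger_gap: 0.109
```

```bash
cat >>h.py <<'E'
def swing(A,G,piv,side,yaw,tip,n):
    """row from A to the tool pose with the pot (gripped at G when flat, pot yaw 0 change) tipped and swung"""
    return row(A,G,n)
E
python3 - <<'E'
from h import *
A=report()
P=pot((.4963,-.0855),-6.45);piv=(P@[0,.046,0,1])[:3]
# reference: tipped pose logged before swing, tilt 17.5
A0=T([.4898,-.1428,.1039],q2R([.555,-.374,.599,-.44]))
for d in(40,52.5):print(d,row(A,about(piv,[0,0,1],d)@A0,8))
E
```

```text
[ 0.5386 -0.1367  0.1036] t 5.2 F [-1.1  1.7 -3. ] M [-0.11 -0.08 -0.01] gap 9.3 q [-0.56  0.71  1.56  0.23  1.16  0.52] lean 19.9 z-yaw 20.7
40 [-0.0, -0.0, 0.11, -0.11, -0.3, -0.01]
52.5 [-0.01, 0.0, 0.23, -0.21, -0.6, -0.0]
```

{"method": "jog_arm", "body": {
  "steps": [
    [[-0.01,0,0.23,-0.21,-0.6,0],[-0.01,0,0.23,-0.21,-0.6,0],[-0.01,0,0.23,-0.21,-0.6,0],[-0.01,0,0.23,-0.21,-0.6,0],[-0.01,0,0.23,-0.21,-0.6,0],[-0.01,0,0.23,-0.21,-0.6,0],[-0.01,0,0.23,-0.21,-0.6,0],[0,0,0,0,0,0]]
  ]
}}

```text
time_s: 6.0
position: [0.5768, -0.1144, 0.1012]
eef_rot: [0.693, -0.594, 0.38, -0.152]
contact_force: [-0.3, -0.3, -2.4]
finger_gap: 0.106
```

```bash
python3 - <<'E'
from h import *
A=report()
a=cams.read_camera("top")[150:310,300:460];b=cams.read_camera("side")[130:290,270:430]
cv2.imwrite("pics/g3.png",np.hstack([cv2.resize(x,(400,400),interpolation=2) for x in(a,b)]))
E
```

```text
[ 0.5768 -0.1144  0.1012] t 6.0 F [-0.3 -0.3 -2.4] M [-0.02 -0.1  -0.04] gap 9.1 q [-0.45  0.77  1.41  0.13  1.3   0.28] lean 20.3 z-yaw 44.9
```

View pics/g3.png

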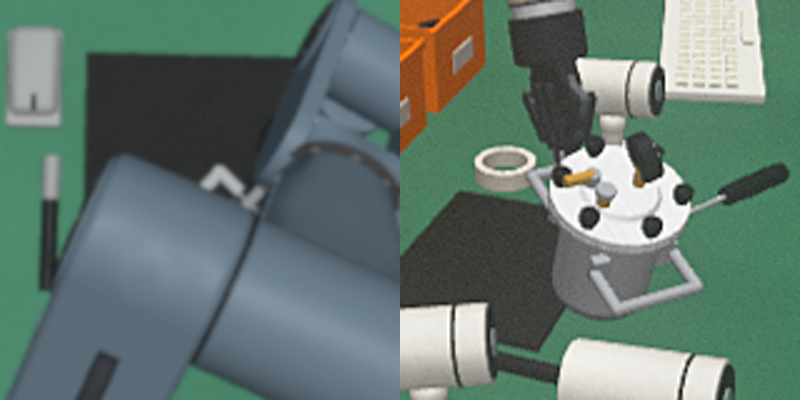

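Pot tipped and swung, right foot side over the pad (side panel: pot at ~(610,230)). A bit more swing, then lower.

```bash
python3 - <<'E'
from h import *
A=report()
P=pot((.4963,-.0855),-6.45);piv=(P@[0,.046,0,1])[:3]
B=about(piv,[0,0,1],6)@A;print(row(A,B,3))
xp=R.from_euler('z',51.2,degrees=True).apply([1,0,0])
print(row(B,about(piv,xp,12)@B,12))
E
```

```text
[ 0.5761 -0.1151  0.1012] t 6.1 F [ 0.1  1.3 -3.1] M [-0.15 -0.25 -0.05] gap 9.0 q [-0.45  0.77  1.41  0.12  1.3   0.28] lean 20.2 z-yaw 44.8
[-0.0, 0.0, 0.15, -0.14, -0.38, 0.0]
[0.09, 0.05, 0.0, -0.0, 0.0, 0.2]
```

{"method": "jog_arm", "body": {
  "steps": [
    [[0,0,0.15,-0.14,-0.38,0],[0,0,0.15,-0.14,-0.38,0],[0,0,0.15,-0.14,-0.38,0],[0.09,0.05,0,0,0,0.2],[0.09,0.05,0,0,0,0.2],[0.09,0.05,0,0,0,0.2],[0.09,0.05,0,0,0,0.2],[0.09,0.05,0,0,0,0.2]]
  ]
}}

```text
time_s: 6.9
position: [0.5906, -0.1126, 0.0906]
eef_rot: [0.704, -0.597, 0.376, -0.081]
contact_force: [-0.8, -0.3, -2.3]
finger_gap: 0.106
```

{"method": "jog_arm", "body": {
  "steps": [
    [[0.09,0.05,0,0,0,0.2],[0.09,0.05,0,0,0,0.2],[0.09,0.05,0,0,0,0.2],[0.09,0.05,0,0,0,0.2],[0.09,0.05,0,0,0,0.2],[0,0,0,0,0,0],[0,0,0,0,0,0],[0,0,0,0,0,0]]
  ]
}}

```text
time_s: 7.7
position: [0.5955, -0.1195, 0.0806]
eef_rot: [0.708, -0.578, 0.404, -0.045]
contact_force: [-1.6, -1.5, 0.0]
finger_gap: 0.104
```

```bash
python3 - <<'E'
from h import *
A=report()
E
```

```text
[ 0.5955 -0.1195  0.0806] t 7.7 F [-1.6 -1.5  0. ] M [ 0.31 -0.14  0.47] gap 8.9 q [-0.44  0.91  1.21  0.12  1.56  0.19] lean 31.3 z-yaw 51.4
```

{"method": "jog_arm", "body": {
  "steps": [
    [[0.09,0.05,0,0,0,0.1],[0,0,0,0,0,0],[0,0,0,0,0,0],[0,0,0,0,0,0],[0,0,0,0,0,0],[0,0,0,0,0,0],[0,0,0,0,0,0],[0,0,0,0,0,0]]
  ],
  "grip_force": 20
}}

```text
time_s: 8.5
position: [0.5963, -0.1195, 0.08]
eef_rot: [0.708, -0.576, 0.406, -0.041]
contact_force: [-2.6, -1.2, 1.5]
finger_gap: 0.102
```

{"method": "jog_arm", "body": {
  "steps": [
    [[0,0,0,0,0,0],[0,0,0,0,0,0],[0,0,0,0,0,0],[0,0,0,0,0,0],[0,-0.2,0,0,0,0],[0,-0.5,0,0,0,0],[0,-0.8,0,0,0,0],[0,-1,0,0,0,0]]
  ],
  "grip": 30
}}

```text
time_s: 9.3
position: [0.6228, -0.1396, 0.1322]
eef_rot: [0.707, -0.576, 0.408, -0.042]
contact_force: [-0.3, 0.3, -0.9]
finger_gap: 0.351
```

```bash
python3 - <<'E'
from h import *
A=report()
E
```

```text
[ 0.6228 -0.1396  0.1322] t 9.3 F [-0.3  0.3 -0.9] M [-0.2  -0.24  0.01] gap 29.9 q [-0.45  0.89  1.08  0.12  1.71  0.21] lean 32.0 z-yaw 51.3
```

```bash
python3 - <<'E'
from h import *
A=report()
P=pot((.534,-.068),51.2)
def W(p,lean,side=-1):
    G=grasp(P,side,lean);G[:3,3]=p;return G
U=W([.60,-.12,.285],15);M=W([.49,-.03,.285],12,1);L=grasp(P,1,38,.10)
print(L.round(3).tolist())
print(row(A,U,8));print(row(U,M,8));print(row(M,L,8))
# check screw path heights
for X,Y in((A,U),(U,M),(M,L)):
    D=logm(np.linalg.inv(X)@Y).real
    print([(X@expm(D*t))[:3,3].round(3).tolist() for t in(.25,.5,.75)])
E
```

```text
[ 0.6228 -0.1396  0.1322] t 9.3 F [-0.3  0.3 -0.9] M [-0.2  -0.24  0.01] gap 29.9 q [-0.45  0.89  1.08  0.12  1.71  0.21] lean 32.0 z-yaw 51.3
[[0.614, 0.48, 0.627, 0.422], [-0.494, -0.386, 0.779, 0.022], [0.616, -0.788, 0.0, 0.146], [0.0, 0.0, 0.0, 1.0]]
[-0.46, -0.63, 0.01, -0.0, 0.0, -0.42]
[-0.72, 0.04, 0.01, -0.0, -0.0, -0.68]
[-0.68, 0.47, -0.01, 0.0, -0.0, -0.65]
[[0.62, -0.137, 0.171], [0.616, -0.133, 0.21], [0.609, -0.128, 0.248]]
[[0.573, -0.098, 0.291], [0.545, -0.075, 0.293], [0.517, -0.052, 0.291]]
[[0.468, -0.013, 0.254], [0.45, 0.001, 0.22], [0.434, 0.013, 0.184]]
```

{"method": "jog_arm", "body": {
  "steps": [
    [[-0.46,-0.63,0,0,0,-0.42],[-0.46,-0.63,0,0,0,-0.42],[-0.46,-0.63,0,0,0,-0.42],[-0.46,-0.63,0,0,0,-0.42],[-0.46,-0.63,0,0,0,-0.42],[-0.46,-0.63,0,0,0,-0.42],[-0.46,-0.63,0,0,0,-0.42],[-0.46,-0.63,0,0,0,-0.42]]
  ]
}}

```text
time_s: 10.1
position: [0.6029, -0.1257, 0.2975]
eef_rot: [0.692, -0.632, 0.312, -0.156]
contact_force: [0.0, -0.1, 0.1]
finger_gap: 0.351
```

```bash
python3 - <<'E'
from h import *
A=report()
cv2.imwrite("pics/s2.png",cams.read_camera("side"))
im=cv2.imread("pics/s2.png");cv2.imwrite("pics/s2c.png",cv2.resize(im[150:270,290:430],(700,600),interpolation=2))
P=pot((.534,-.068),51.2)
pts=[(0,.094,.082),(.043,.094,.082),(-.043,.094,.082),(0,.058,.151),(0,-.058,.151)]
print(((proj("side",[(P@np.r_[p,1])[:3] for p in pts])-[290,150])*5).round(0).tolist())
E
```

```text
[ 0.6029 -0.1257  0.2975] t 10.1 F [ 0.  -0.1  0.1] M [-0.08 -0.06  0.01] gap 30.0 q [-0.42  0.55  1.22  0.07  1.6   0.25] lean 13.6 z-yaw 51.0
[[405.0, 443.0], [330.0, 471.0], [476.0, 416.0], [364.0, 283.0], [226.0, 189.0]]
```

View pics/s2c.png

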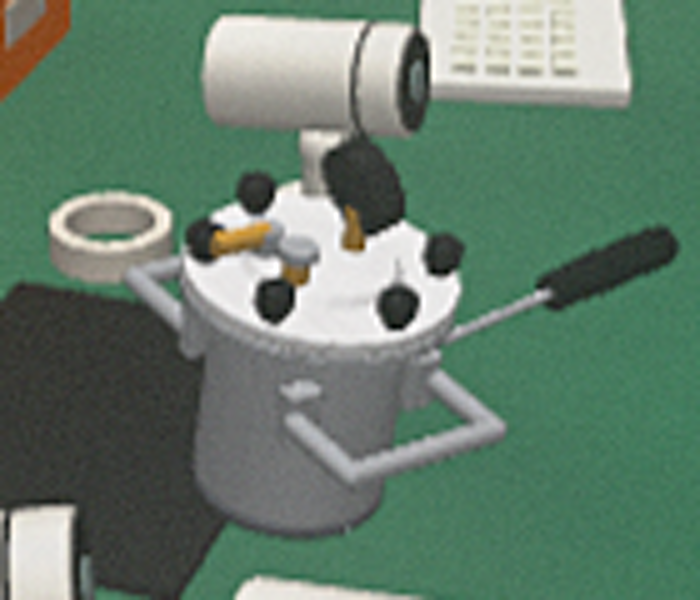

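Side view: left bar corners at crop (352,473) and (498,428), pot leaning back a little on the pad edge, upright and stable.

```bash
python3 - <<'E'
from h import *
A,_=now()
uv=np.array([(352,473),(498,428)])/5+[290,150]-.4
for z in(.076,.080):
    h=ray("side",uv,z);d=h[0]-h[1];print(h.round(4).tolist(),h.mean(0).round(4),np.linalg.norm(d),np.degrees(np.arctan2(d[1],d[0])))
k=ray("side",(np.array([(398,305)])/5+[290,150]-.4),.147);print("two knobs",k)
z=.077;h=ray("side",uv,z).mean(0);yaw=50
yp=R.from_euler('z',yaw,degrees=True).apply([0,1,0]);c=h-yp*.094;print("c",c)
P=pot(c,yaw,h[2]-.082)
def W(p,lean,side=-1):
    G=grasp(P,side,lean);G[:3,3]=p;return G
M=W([.485,-.03,.285],12,1);L=grasp(P,1,38,.09)
print(row(A,M,8),row(M,L,8),L[:3,3])
E
```

```text
[[0.4811, 0.013, 0.076], [0.4246, -0.046, 0.076]] [ 0.4529 -0.0165  0.076 ] 0.08171829329974295 46.26453700027033
[[0.4797, 0.0188, 0.08], [0.4236, -0.0398, 0.08]] [ 0.4517 -0.0105  0.08  ] 0.08115813272373934 46.26453700027028
two knobs [[ 0.47188497 -0.02493057  0.147     ]]
c [ 0.52457393 -0.07541335  0.077     ]
[-0.76, 0.12, -0.01, -0.01, 0.03, -0.63] [-0.67, 0.55, -0.05, 0.0, -0.0, -0.65] [0.41908045 0.0131062  0.13294876]
```

{"method": "jog_arm", "body": {
  "steps": [
    [[-0.76,0.12,-0.01,0,0.03,-0.63],[-0.76,0.12,-0.01,0,0.03,-0.63],[-0.76,0.12,-0.01,0,0.03,-0.63],[-0.76,0.12,-0.01,0,0.03,-0.63],[-0.76,0.12,-0.01,0,0.03,-0.63],[-0.76,0.12,-0.01,0,0.03,-0.63],[-0.76,0.12,-0.01,0,0.03,-0.63],[-0.76,0.12,-0.01,0,0.03,-0.63]]
  ]
}}

```text
time_s: 10.95
position: [0.4892, -0.0324, 0.2887]
eef_rot: [-0.634, 0.682, -0.163, 0.325]
contact_force: [-0.3, 0.3, 0.6]
finger_gap: 0.352
```

{"method": "jog_arm", "body": {
  "steps": [
    [[-0.67,0.4,-0.05,0,0,-0.65],[-0.67,0.4,-0.05,0,0,-0.65],[-0.67,0.4,-0.05,0,0,-0.65],[-0.67,0.45,-0.05,0,0,-0.65],[-0.67,0.45,-0.05,0,0,-0.65],[-0.67,0.45,-0.05,0,0,-0.65],[-0.67,0.45,-0.05,0,0,-0.65],[-0.67,0.45,-0.05,0,0,-0.65]]
  ]
}}

```text
time_s: 11.75
position: [0.4349, 0.0028, 0.1957]
eef_rot: [-0.551, 0.707, -0.041, 0.442]
contact_force: [0.0, -0.1, -0.3]
finger_gap: 0.349
```

```bash
python3 - <<'E'
from h import *
A=report()
yaw=50;h=np.array([.4525,-.0145,.077]);yp=R.from_euler('z',yaw,degrees=True).apply([0,1,0]);P=pot(h-yp*.094,yaw,-.005)
print(row(A,grasp(P,1,38,.07),4),row(A,grasp(P,1,38,0),8),(grasp(P,1,38)[:3,3]))
a=cams.read_camera("top");b=cams.read_camera("side")
cv2.imwrite("pics/t3.png",a);cv2.imwrite("pics/s3.png",b)
cv2.imwrite("pics/g4.png",np.hstack([cv2.resize(x,(400,400),interpolation=2) for x in(a[190:310,320:440],b[150:270,290:410])]))
E
```

```text
[0.4349 0.0028 0.1957] t 11.75 F [ 0.  -0.1 -0.3] M [ 0.15  0.24 -0.02] gap 29.8 q [ 0.02  0.34  2.23 -1.36  0.42  1.99] lean 35.4 z-yaw 48.0
[-0.52, 0.59, -0.02, 0.06, -0.08, -0.13] [-0.25, 0.65, -0.01, 0.03, -0.04, -0.07] [ 0.46146086 -0.02201905  0.0620278 ]
```

View pics/g4.png

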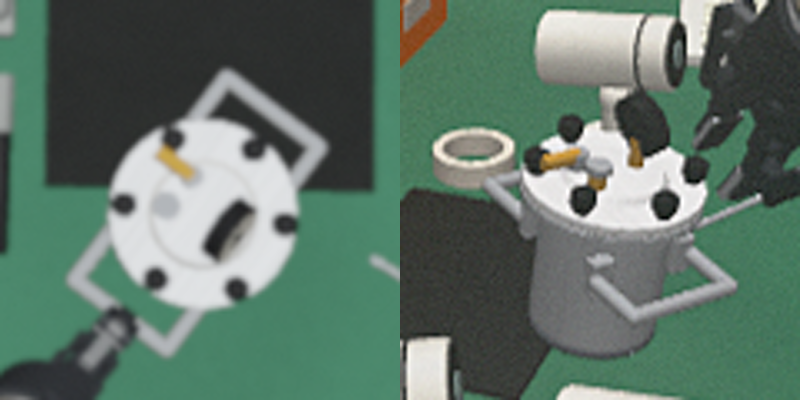

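Top panel: left bar corners at (78,279),(167,349), right-handle corners (227,75),(322,148); right foot side clearly over the pad; gripper near joint-4 limit, so I'll use a smaller lean (28°).

```bash
python3 - <<'E'
from h import *
A=report()
f=lambda a,z:ray("top",np.array([a])/(10/3)+[320,190]-.35,z)[0]
l=np.array([f((78,279),.080),f((167,349),.074)]);r=np.array([f((227,75),.098),f((322,148),.092)])
print(l.round(4),r.round(4),np.linalg.norm(l[0]-l[1]),l.mean(0),r.mean(0),np.linalg.norm(l.mean(0)-r.mean(0)))
d=l.mean(0)-r.mean(0);yaw=np.degrees(np.arctan2(-d[0],d[1]));print("yaw",yaw)
h=l.mean(0);yp=R.from_euler('z',yaw,degrees=True).apply([0,1,0]);P=pot(h-yp*.094,yaw,-.005);print(P[:3,3],h)
for ln in(28,):
  for back in(.08,0):
    G=grasp(P,1,ln,back);print(ln,back,G[:3,3].round(4),row(A,G,8))
  print(row(grasp(P,1,ln,.08),G,8))
E
```

```text
[0.4335 0.0038 0.1944] t 11.85 F [ 0.8 -0.6  0.3] M [ 0.21  0.19 -0.04] gap 30.2 q [ 0.02  0.34  2.23 -1.35  0.42  1.98] lean 35.1 z-yaw 48.2
[[ 0.4813  0.0206  0.08  ]
 [ 0.4285 -0.0448  0.074 ]] [[ 0.63   -0.0927  0.098 ]
 [ 0.575  -0.1627  0.092 ]] 0.08421599493986598 [ 0.45493001 -0.01208606  0.077     ] [ 0.60250615 -0.1277223   0.095     ] 0.18834663876811342
yaw 51.918816081866964
[ 0.52892094 -0.07006314 -0.005     ] [ 0.45493001 -0.01208606  0.077     ]
28 0.08 [0.4324 0.0056 0.1309] [-0.18, 0.26, 0.0, 0.06, -0.08, 0.18]
28 0 [ 0.462  -0.0176  0.0602] [-0.2, 0.66, 0.01, 0.06, -0.08, 0.18]
[0.0, 0.4, -0.0, 0.0, 0.0, -0.0]
```

{"method": "jog_arm", "body": {
  "steps": [
    [[-0.18,0.26,0,0.06,-0.08,0.18],[-0.18,0.26,0,0.06,-0.08,0.18],[-0.18,0.26,0,0.06,-0.08,0.18],[-0.18,0.26,0,0.06,-0.08,0.18],[-0.18,0.26,0,0.06,-0.08,0.18],[-0.18,0.26,0,0.06,-0.08,0.18],[-0.18,0.26,0,0.06,-0.08,0.18],[-0.18,0.26,0,0.06,-0.08,0.18]]
  ]
}}

```text
time_s: 12.65
position: [0.4383, 0.0056, 0.1351]
eef_rot: [-0.597, 0.703, -0.065, 0.38]
contact_force: [0.1, -0.1, 0.4]
finger_gap: 0.35
```

```bash
python3 - <<'E'
from h import *
A=report()
P=pot((.5289,-.0701),51.9,-.005)
for ln in(28,25):print(ln,row(A,grasp(P,1,ln,0),7),row(A,grasp(P,1,ln,.08),1))
E
```

```text
[0.4383 0.0056 0.1351] t 12.65 F [ 0.1 -0.1  0.4] M [0.17 0.17 0.02] gap 29.9 q [-0.07  0.46  2.24 -1.43  0.26  1.96] lean 27.2 z-yaw 52.2
28 [-0.03, 0.47, -0.02, -0.01, 0.01, -0.02] [-0.24, 0.07, -0.14, -0.05, 0.04, -0.16]
25 [-0.03, 0.47, -0.02, -0.01, 0.01, 0.06] [-0.11, 0.07, -0.15, -0.05, 0.04, 0.44]
```

Joint 4 is at its limit here; I'll tilt the tool along the bar (about the jaw axis) to get away from the wrist singularity.

```bash
cat >>h.py <<'E'
def graspb(P,side,lean,back=0,beta=0):
    g=np.array([0,side*.094,.082]);G=grasp(np.eye(4),side,lean)
    Rm=G[:3,:3]@R.from_euler('x',beta,degrees=True).as_matrix()
    return P@T(g+Rm[:,1]*(.019-back),Rm)
E
python3 - <<'E'
from h import *
A=report()
P=pot((.5289,-.0701),51.9,-.005)
for b in(-22,22):
  G=graspb(P,1,30,.09,b);print(b,G.round(3).tolist(),row(A,G,8))
  print(row(G,graspb(P,1,30,0,b),8))
E
```

```text
[0.4383 0.0056 0.1351] t 12.65 F [ 0.1 -0.1  0.4] M [0.17 0.17 0.02] gap 29.9 q [-0.07  0.46  2.24 -1.43  0.26  1.96] lean 27.2 z-yaw 52.2
-22 [[0.682, 0.134, 0.72, 0.445], [-0.534, -0.581, 0.614, 0.029], [0.5, -0.803, -0.324, 0.134], [0.0, 0.0, 0.0, 1.0]] [-0.04, -0.04, 0.11, -0.56, 0.02, -0.07]
[-0.0, 0.45, 0.0, 0.0, 0.0, -0.0]
22 [[0.682, 0.596, 0.425, 0.413], [-0.534, 0.009, 0.845, -0.013], [0.5, -0.803, 0.324, 0.134], [0.0, 0.0, 0.0, 1.0]] [-0.04, -0.04, -0.15, 0.54, -0.01, -0.07]
[0.0, 0.45, 0.0, 0.0, -0.0, -0.0]
```

{"method": "jog_arm", "body": {
  "steps": [
    [[-0.04,-0.04,0.11,-0.56,0.02,-0.07],[-0.04,-0.04,0.11,-0.56,0.02,-0.07],[-0.04,-0.04,0.11,-0.56,0.02,-0.07],[-0.04,-0.04,0.11,-0.56,0.02,-0.07],[-0.04,-0.04,0.11,-0.56,0.02,-0.07],[-0.04,-0.04,0.11,-0.56,0.02,-0.07],[-0.04,-0.04,0.11,-0.56,0.02,-0.07],[-0.04,-0.04,0.11,-0.56,0.02,-0.07]]
  ]
}}

```text
time_s: 13.45
position: [0.4435, 0.0288, 0.131]
eef_rot: [-0.434, 0.809, -0.131, 0.375]
contact_force: [0.7, -0.1, -0.4]
finger_gap: 0.349
```

```bash
python3 - <<'E'
from h import *
A=report()
P=pot((.5289,-.0701),51.9,-.005)
G=graspb(P,1,30,.09,-22);print(row(A,G,1))
G=graspb(P,1,30,.03,-22);print(row(A,G,8),row(A,graspb(P,1,30,0,-22),8))
E
```

```text
[0.4435 0.0288 0.131 ] t 13.45 F [ 0.7 -0.1 -0.4] M [0.28 0.04 0.  ] gap 29.8 q [ 0.22  0.6   1.98 -0.94  0.84  1.73] lean 36.9 z-yaw 39.9
[0.1, -0.1, 0.02, 0.24, 0.03, -0.08]
[0.01, 0.29, 0.01, 0.03, 0.0, -0.01] [0.01, 0.44, 0.01, 0.03, 0.0, -0.01]
```

Joints comfortable now. Going in.

{"method": "jog_arm", "body": {
  "steps": [
    [[0.01,0.44,0.01,0.03,0,-0.01],[0.01,0.44,0.01,0.03,0,-0.01],[0.01,0.44,0.01,0.03,0,-0.01],[0.01,0.44,0.01,0.03,0,-0.01],[0.01,0.44,0.01,0.03,0,-0.01],[0.01,0.44,0.01,0.03,0,-0.01],[0.01,0.44,0.01,0.03,0,-0.01],[0,0,0,0,0,0]]
  ]
}}

```text
time_s: 14.25
position: [0.453, -0.0189, 0.0604]
eef_rot: [-0.446, 0.804, -0.126, 0.372]
contact_force: [-0.7, 1.1, -0.6]
finger_gap: 0.347
```

```bash
python3 - <<'E'
from h import *
A=report()
P=pot((.5289,-.0701),51.9,-.005)
print(row(A,graspb(P,1,30,0,-22),1))
a=cams.read_camera("top");b=cams.read_camera("side")
cv2.imwrite("pics/g5.png",np.hstack([cv2.resize(x,(400,400),interpolation=2) for x in(a[190:310,320:440],b[150:270,290:410])]))
E
```

```text
[ 0.453  -0.0189  0.0604] t 14.25 F [-0.7  1.1 -0.6] M [0.29 0.17 0.1 ] gap 29.6 q [ 0.09  0.74  2.04 -1.22  0.67  1.96] lean 35.8 z-yaw 41.2
[0.24, 0.08, 0.0, -0.06, 0.12, -0.14]
```

View pics/g5.png

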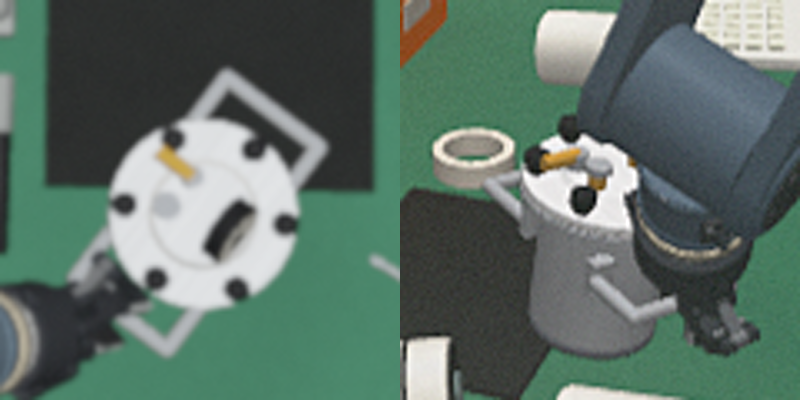

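Fingers straddle the left bar (top panel ~(115,290)); pot unmoved. Centre and close.

{"method": "jog_arm", "body": {
  "steps": [
    [[0.12,0.06,0,0,0.06,0],[0.12,0.04,0,0,0.06,0],[0,0,0,0,0,0],[0,0,0,0,0,0],[0,0,0,0,0,0],[0,0,0,0,0,0],[0,0,0,0,0,0],[0,0,0,0,0,0]]
  ],
  "grip": 0,
  "grip_force": 90
}}

```text
time_s: 15.15
position: [0.4563, -0.0228, 0.0625]
eef_rot: [-0.445, 0.802, -0.13, 0.377]
contact_force: [-0.3, -0.6, -2.8]
finger_gap: 0.105
```

```bash
python3 - <<'E'
from h import *
A=report()
yaw=51.5
xp=R.from_euler('z',yaw,degrees=True).apply([1,0,0]);yp=R.from_euler('z',yaw,degrees=True).apply([0,1,0])
c=np.array([.5289,-.0701,0]);piv=c-.046*yp;piv[2]=.008;print("piv",piv,"X from edge ~",piv[0]-.5565)
# undo back-pitch about pad edge (6.3deg forward about edge line), then tip 17 about the right rim
e=R.from_euler('z',-2.1,degrees=True).apply([0,1,0])
F=about([.557,-.09,.008],e,5.5)@A
B=about(piv,xp,17)@F
print("dz",F[2,3]-A[2,3],B[2,3]-A[2,3]);print(row(A,F,8),row(F,B,8),row(A,B,8))
E
```

```text
[ 0.4563 -0.0228  0.0625] t 15.15 F [-0.3 -0.6 -2.8] M [ 0.43  0.16 -0.11] gap 8.9 q [ 0.08  0.74  2.04 -1.21  0.67  1.95] lean 35.7 z-yaw 40.5
piv [ 0.56489998 -0.09873567  0.008     ] X from edge ~ 0.008399975215211075
dz 0.009627917407655909 0.04415094751537818
[0.04, -0.04, 0.0, -0.07, -0.08, 0.09] [0.17, -0.12, -0.06, 0.01, -0.18, 0.39] [0.21, -0.15, -0.05, -0.07, -0.24, 0.48]
```

{"method": "jog_arm", "body": {
  "steps": [
    [[0.08,-0.08,0,-0.14,-0.16,0.18],[0.08,-0.08,0,-0.14,-0.16,0.18],[0.08,-0.08,0,-0.14,-0.16,0.18],[0.08,-0.08,0,-0.14,-0.16,0.18],[0.17,-0.12,-0.06,0.01,-0.18,0.39],[0.17,-0.12,-0.06,0.01,-0.18,0.39],[0.17,-0.12,-0.06,0.01,-0.18,0.39],[0.17,-0.12,-0.06,0.01,-0.18,0.39]]
  ]
}}

```text
time_s: 15.95
position: [0.4699, -0.0278, 0.0899]
eef_rot: [-0.471, 0.815, -0.195, 0.275]
contact_force: [-1.0, -1.8, -5.8]
finger_gap: 0.109
```

```bash
cat >st.py <<'E'
from h import *
# second swing: gripped flat-start pose A0, pivot, tip axis
A0=T([.4563,-.0228,.0625],q2R([-.445,.802,-.13,.377]))
yaw=51.5
xp=R.from_euler('z',yaw,degrees=True).apply([1,0,0]);yp=R.from_euler('z',yaw,degrees=True).apply([0,1,0])
piv=np.array([.5289,-.0701,0])-.046*yp;piv[2]=.008
e=R.from_euler('z',-2.1,degrees=True).apply([0,1,0])
F=about([.557,-.09,.008],e,5.5)@A0
def tgt(tip,sw):return about(piv,[0,0,1],sw)@about(piv,xp,tip)@F
E
python3 - <<'E'
from st import *
A=report();print(row(A,tgt(17,0),4),row(A,tgt(17,0),8))
E
```

```text
[ 0.4699 -0.0278  0.0899] t 15.95 F [-1.  -1.8 -5.8] M [ 0.29 -0.11 -0.09] gap 9.3 q [ 0.01  0.66  1.88 -0.72  0.81  1.27] lean 29.0 z-yaw 46.3
[0.18, -0.11, -0.07, 0.01, -0.14, 0.35] [0.09, -0.06, -0.03, 0.0, -0.07, 0.18]
```

{"method": "jog_arm", "body": {
  "steps": [
    [[0.18,-0.11,-0.07,0.01,-0.14,0.33],[0.18,-0.11,-0.07,0.01,-0.14,0.33],[0.18,-0.11,-0.07,0.01,-0.14,0.33],[0.18,-0.11,-0.07,0.01,-0.14,0.33],[0,0,0,0,0,0],[0,0,0,0,0,0],[0,0,0,0,0,0],[0,0,0,0,0,0]]
  ]
}}

```text
time_s: 16.75
position: [0.4795, -0.0368, 0.1066]
eef_rot: [-0.493, 0.808, -0.231, 0.225]
contact_force: [-0.7, 0.9, -2.7]
finger_gap: 0.103
```

```bash
python3 - <<'E'
from st import *
A=report();print(row(A,tgt(17,0),1));print(row(A,tgt(17,-26),8))
E
```

```text
[ 0.4795 -0.0368  0.1066] t 16.75 F [-0.7  0.9 -2.7] M [ 0.29 -0.23 -0.01] gap 8.8 q [-0.05  0.64  1.79 -0.54  0.93  1.  ] lean 25.7 z-yaw 49.5
[0.08, 0.01, -0.0, -0.02, 0.02, 0.01]
[0.01, -0.1, 0.22, -0.09, 0.59, 0.27]
```

{"method": "jog_arm", "body": {
  "steps": [
    [[0.01,-0.1,0.22,-0.09,0.59,0.27],[0.01,-0.1,0.22,-0.09,0.59,0.27],[0.01,-0.1,0.22,-0.09,0.59,0.27],[0.01,-0.1,0.22,-0.09,0.59,0.27],[0.01,-0.1,0.22,-0.09,0.59,0.27],[0.01,-0.1,0.22,-0.09,0.59,0.27],[0.01,-0.1,0.22,-0.09,0.59,0.27],[0.01,-0.1,0.22,-0.09,0.59,0.27]]
  ]
}}

```text
time_s: 17.55
position: [0.5164, -0.0022, 0.106]
eef_rot: [-0.427, 0.733, -0.411, 0.333]
contact_force: [-0.3, 0.6, -1.9]
finger_gap: 0.11
```

```bash
python3 - <<'E'
from st import *
A=report();print(row(A,tgt(17,-28),1));print(row(A,tgt(17,-57),8),row(A,tgt(17,-90),16))
E
```

```text
[ 0.5164 -0.0022  0.106 ] t 17.55 F [-0.3  0.6 -1.9] M [ 0.22 -0.38  0.05] gap 9.4 q [-0.04  0.72  1.57 -0.34  1.2   1.28] lean 25.8 z-yaw 22.8
[0.19, -0.02, 0.03, -0.05, 0.25, 0.14]
[0.03, -0.11, 0.25, -0.1, 0.68, 0.32] [0.02, -0.12, 0.26, -0.11, 0.71, 0.33]
```

{"method": "jog_arm", "body": {
  "steps": [
    [[0.02,-0.12,0.26,-0.1,0.7,0.33],[0.02,-0.12,0.26,-0.1,0.7,0.33],[0.02,-0.12,0.26,-0.1,0.7,0.33],[0.02,-0.12,0.26,-0.1,0.7,0.33],[0.02,-0.12,0.26,-0.1,0.7,0.33],[0.02,-0.12,0.26,-0.1,0.7,0.33],[0.02,-0.12,0.26,-0.1,0.7,0.33],[0.02,-0.12,0.26,-0.1,0.7,0.33]]
  ]
}}

```text
time_s: 18.35
position: [0.5757, 0.0111, 0.106]
eef_rot: [0.323, -0.59, 0.596, -0.439]
contact_force: [0.3, 1.9, -1.8]
finger_gap: 0.106
```

```bash
python3 - <<'E'
from st import *
A=report();print(row(A,tgt(17,-60),1));print(row(A,tgt(17,-92),8))
a=cams.read_camera("top");b=cams.read_camera("side")
cv2.imwrite("pics/g6.png",np.hstack([cv2.resize(x,(400,400),interpolation=2) for x in(a[150:310,310:470],b[130:290,270:430])]))
E
```

```text
[0.5757 0.0111 0.106 ] t 18.35 F [ 0.3  1.9 -1.8] M [-0.04 -0.41  0.04] gap 9.1 q [-0.11  0.81  1.34 -0.13  1.43  1.63] lean 25.3 z-yaw -9.0
[0.28, 0.0, 0.02, -0.14, 0.28, 0.1]
[0.04, -0.12, 0.27, -0.12, 0.76, 0.34]
```

View pics/g6.png

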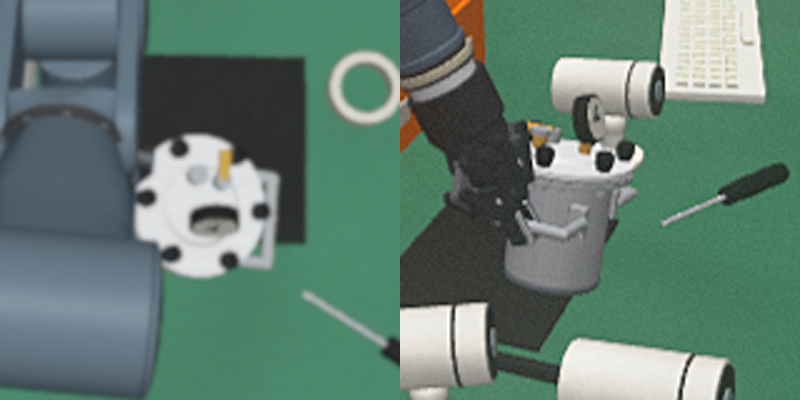

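Pot on its right rim near the pad's front edge, yaw ≈ -8°, left side moving forward; screwdriver untouched. Continue the swing.

{"method": "jog_arm", "body": {
  "steps": [
    [[0.04,-0.12,0.27,-0.12,0.76,0.34],[0.04,-0.12,0.27,-0.12,0.76,0.34],[0.04,-0.12,0.27,-0.12,0.76,0.34],[0.04,-0.12,0.27,-0.12,0.76,0.34],[0.04,-0.12,0.27,-0.12,0.76,0.34],[0.04,-0.12,0.27,-0.12,0.76,0.34],[0.04,-0.12,0.27,-0.12,0.76,0.34],[0,0,0,0,0,0]]
  ]
}}

```text
time_s: 19.25
position: [0.6274, -0.0079, 0.1071]
eef_rot: [0.205, -0.418, 0.724, -0.51]
contact_force: [1.6, 0.6, -0.2]
finger_gap: 0.108
```

```bash
python3 - <<'E'
from st import *
A=report();print(row(A,tgt(17,-90),1))
yaw=51.5-90;B=A
xq=R.from_euler('z',yaw,degrees=True).apply([1,0,0])
print(row(A,about(piv,xq,-17)@A,16))
E
```

```text
[ 0.6274 -0.0079  0.1071] t 19.25 F [ 1.6  0.6 -0.2] M [-0.01 -0.39 -0.08] gap 9.2 q [-0.21  0.86  1.2   0.05  1.52  1.98] lean 24.6 z-yaw -38.1
[0.27, 0.01, 0.11, -0.28, 0.43, 0.1]
[-0.08, 0.06, 0.03, -0.01, 0.08, -0.2]
```

{"method": "jog_arm", "body": {
  "steps": [
    [[-0.08,0.06,0.03,-0.01,0.08,-0.2],[-0.08,0.06,0.03,-0.01,0.08,-0.2],[-0.08,0.06,0.03,-0.01,0.08,-0.2],[-0.08,0.06,0.03,-0.01,0.08,-0.2],[-0.08,0.06,0.03,-0.01,0.08,-0.2],[-0.08,0.06,0.03,-0.01,0.08,-0.2],[-0.08,0.06,0.03,-0.01,0.08,-0.2],[-0.08,0.06,0.03,-0.01,0.08,-0.2]]
  ]
}}

```text
time_s: 20.05
position: [0.6344, 0.0052, 0.0878]
eef_rot: [0.144, -0.46, 0.695, -0.534]
contact_force: [2.7, -0.0, -2.6]
finger_gap: 0.11
```

{"method": "jog_arm", "body": {
  "steps": [
    [[-0.08,0.06,0.03,-0.01,0.08,-0.2],[-0.08,0.06,0.03,-0.01,0.08,-0.2],[-0.08,0.06,0.03,-0.01,0.08,-0.2],[-0.08,0.06,0.03,-0.01,0.08,-0.2],[-0.08,0.06,0.03,-0.01,0.08,-0.2],[0,0,0,0,0,0],[0,0,0,0,0,0],[0,0,0,0,0,0]]
  ]
}}

```text
time_s: 20.85
position: [0.6396, 0.0111, 0.0743]
eef_rot: [0.105, -0.483, 0.676, -0.547]
contact_force: [2.5, 0.1, -3.0]
finger_gap: 0.108
```

```bash
python3 - <<'E'
from st import *
A=report();print(row(A,tgt(0,-90),1))
E
```

```text
[0.6396 0.0111 0.0743] t 20.85 F [ 2.5  0.1 -3. ] M [ 0.29 -0.64  0.16] gap 9.2 q [-0.1   0.99  1.04 -0.12  1.68  2.16] lean 32.8 z-yaw -43.5
[0.16, 0.07, 0.24, -0.42, 0.72, -0.12]
```

{"method": "jog_arm", "body": {
  "steps": [
    [[-0.08,0.06,0.03,-0.01,0.08,-0.2],[-0.08,0.06,0.03,-0.01,0.08,-0.2],[-0.05,0.04,0.02,0,0.04,-0.1],[0,0,0,0,0,0],[0,0,0,0,0,0],[0,0,0,0,0,0],[0,0,0,0,0,0],[0,0,0,0,0,0]]
  ]
}}

```text
time_s: 21.65
position: [0.6393, 0.0104, 0.0745]
eef_rot: [0.081, -0.495, 0.665, -0.553]
contact_force: [1.5, -1.2, 1.0]
finger_gap: 0.107
```

```bash
python3 - <<'E'
from st import *
A=report();print(row(A,tgt(0,-90),1))
E
```

```text
[0.6393 0.0104 0.0745] t 21.65 F [ 1.5 -1.2  1. ] M [ 0.24 -0.39  0.26] gap 9.1 q [-0.09  1.01  1.01 -0.15  1.72  2.19] lean 35.3 z-yaw -45.0
[0.12, 0.07, 0.23, -0.37, 0.45, 0.49]
```

{"method": "jog_arm", "body": {
  "steps": [
    [[0,0,0,0,0,0],[0,0,0,0,0,0],[0,0,0,0,0,0],[0,0,0,0,0,0],[0,0,0,0,0,0],[0,0,0,0,0,0],[0,0,0,0,0,0],[0,0,0,0,0,0]]
  ],
  "grip_force": 20
}}

```text
time_s: 22.45
position: [0.6393, 0.0104, 0.0745]
eef_rot: [0.081, -0.495, 0.665, -0.553]
contact_force: [1.2, -0.6, 0.2]
finger_gap: 0.103
```

{"method": "jog_arm", "body": {
  "steps": [
    [[0,0,0,0,0,0],[0,0,0,0,0,0],[0,0,0,0,0,0],[0,0,0,0,0,0],[0,-0.2,0,0,0,0],[0,-0.5,0,0,0,0],[0,-0.8,0,0,0,0],[0,-1,0,0,0,0]]
  ],
  "grip": 30
}}

```text
time_s: 23.25
position: [0.6706, 0.018, 0.1238]
eef_rot: [0.075, -0.499, 0.666, -0.549]
contact_force: [0.9, 0.1, -0.9]
finger_gap: 0.351
```

```bash
cat >knobs.py <<'E'
from h import *
def knobs(fn,lo,hi,top,z):
    im=cv2.imread(fn);g=im.max(2)
    w=(im.min(2)>170).astype('uint8')
    m=(g<75).astype('uint8')
    n,l,s,ce=cv2.connectedComponentsWithStats(m)
    out=[]
    for i in range(1,n):
        x,y,ww,hh,a=s[i]
        if lo[0]<ce[i][0]<hi[0] and lo[1]<ce[i][1]<hi[1] and a<300:
            p=ray(top,ce[i],z)[0];out.append((ce[i].round(1).tolist(),int(a),p.round(3).tolist()))
    return out
E
python3 - <<'E'
from knobs import *
A=report()
cv2.imwrite("pics/t7.png",cams.read_camera("top"))
for o in knobs("pics/t7.png",(330,160),(450,290),"top",.157):print(o)
E
```

```text
[0.6706 0.018  0.1238] t 23.25 F [ 0.9  0.1 -0.9] M [ 0.03 -0.27 -0.05] gap 30.0 q [-0.07  1.01  0.86 -0.15  1.88  2.18] lean 36.2 z-yaw -45.4
([352.3, 160.5], 15, [0.747, -0.004, 0.157])
([356.9, 203.1], 61, [0.643, -0.013, 0.157])
([378.3, 222.7], 69, [0.594, -0.063, 0.157])
([404.8, 237.6], 140, [0.558, -0.125, 0.157])
([378.6, 245.1], 18, [0.541, -0.062, 0.157])
```

```bash
python3 - <<'E'
from h import *
A=report()
A1=T([.6393,.0104,.0745],q2R([.081,-.495,.665,-.553]))
bar=A1[:3,3]-.019*A1[:3,1];print("bar",bar,"a",A1[:3,1],"jaw",A1[:3,0])
yaw=-40;yp=R.from_euler('z',yaw,degrees=True).apply([0,1,0]);c=bar-.094*yp;print("c",c)
P=pot(c,yaw,.008)
def W(p,lean,side=-1):
    G=grasp(P,side,lean);G[:3,3]=p;return G
U=W([.64,-.02,.29],10,1);M=W([.53,-.13,.29],15,-1);L=grasp(P,-1,35,.14)
print(L.round(3).tolist())
print(row(A,U,8),row(U,M,8),row(M,L,8))
for X,Y in((A,U),(U,M),(M,L)):
    D=logm(np.linalg.inv(X)@Y).real
    print([(X@expm(D*t))[:3,3].round(3).tolist() for t in(.25,.5,.75)])
E
```

```text
[0.6747 0.0182 0.1276] t 23.3 F [ 2.9 -0.4  3.5] M [ 0.04 -0.31  0.04] gap 29.7 q [-0.07  1.    0.86 -0.15  1.89  2.18] lean 35.7 z-yaw -45.2
bar [0.65011062 0.01233965 0.09000381] a [-0.56898021 -0.10208679 -0.81599008] jaw [-0.49663672 -0.74822032  0.43990716]
c [ 0.58968859 -0.05966853  0.09000381]
[[-0.527, 0.369, 0.766, 0.485], [-0.628, 0.439, -0.643, -0.185], [-0.574, -0.819, 0.0, 0.189], [0.0, 0.0, 0.0, 1.0]]
[0.52, -0.66, -0.18, 0.57, 0.06, 0.44] [0.78, -0.01, -0.07, 0.0, 0.0, 0.63] [0.53, 0.32, 0.0, 0.0, 0.0, 0.5]
[[0.674, 0.008, 0.169], [0.667, -0.001, 0.211], [0.656, -0.011, 0.251]]
[[0.613, -0.047, 0.296], [0.585, -0.075, 0.298], [0.557, -0.103, 0.296]]
[[0.517, -0.146, 0.267], [0.504, -0.161, 0.243], [0.494, -0.174, 0.217]]
```

{"method": "jog_arm", "body": {
  "steps": [
    [[0.3,-0.66,-0.1,0.3,0,0.3],[0.3,-0.66,-0.1,0.4,0,0.3],[0.5,-0.66,-0.18,0.6,0.06,0.45],[0.55,-0.66,-0.18,0.6,0.06,0.45],[0.55,-0.66,-0.2,0.6,0.06,0.5],[0.6,-0.66,-0.2,0.6,0.06,0.5],[0.6,-0.66,-0.2,0.6,0.06,0.5],[0.6,-0.66,-0.2,0.6,0.06,0.5]]
  ]
}}

```text
time_s: 24.1
position: [0.6413, -0.0248, 0.2853]
eef_rot: [-0.239, 0.359, -0.619, 0.657]
contact_force: [0.4, 0.4, 0.7]
finger_gap: 0.354
```

{"method": "jog_arm", "body": {
  "steps": [
    [[0.78,-0.01,-0.07,0,0,0.63],[0.78,-0.01,-0.07,0,0,0.63],[0.78,-0.01,-0.07,0,0,0.63],[0.78,-0.01,-0.07,0,0,0.63],[0.78,-0.01,-0.07,0,0,0.63],[0.78,-0.01,-0.07,0,0,0.63],[0.78,-0.01,-0.07,0,0,0.63],[0.78,-0.01,-0.07,0,0,0.63]]
  ]
}}

```text
time_s: 24.9
position: [0.5192, -0.1362, 0.2902]
eef_rot: [0.381, -0.212, 0.681, -0.588]
contact_force: [-0.1, 0.0, 0.3]
finger_gap: 0.351
```

```bash
python3 - <<'E'
from h import *
A=report()
P=pot((.590,-.060),-40,.008)
L=grasp(P,-1,35,.14)
print(row(A,L,8))
E
```

```text
[ 0.5192 -0.1362  0.2902] t 24.9 F [-0.1  0.   0.3] M [-0.18  0.06  0.04] gap 30.0 q [-0.62  0.32  1.65  0.3   1.19  1.53] lean 15.7 z-yaw -39.7
[0.48, 0.34, 0.03, 0.03, -0.01, 0.48]
```

{"method": "jog_arm", "body": {
  "steps": [
    [[0.48,0.34,0.03,0.03,-0.01,0.48],[0.48,0.34,0.03,0.03,-0.01,0.48],[0.48,0.34,0.03,0.03,-0.01,0.48],[0.48,0.34,0.03,0.03,-0.01,0.48],[0.48,0.34,0.03,0.03,-0.01,0.48],[0.48,0.34,0.03,0.03,-0.01,0.48],[0.48,0.34,0.03,0.03,-0.01,0.48],[0,0,0,0,0,0]]
  ]
}}

```text
time_s: 25.7
position: [0.4763, -0.1819, 0.1999]
eef_rot: [0.465, -0.104, 0.702, -0.529]
contact_force: [-0.6, 0.8, -0.0]
finger_gap: 0.349
```

```bash
python3 - <<'E'
from knobs import *
A=report()
cv2.imwrite("pics/t8.png",cams.read_camera("top"))
for o in knobs("pics/t8.png",(330,160),(450,290),"top",.157):print(o)
im=cv2.imread("pics/t8.png");w=((im.min(2)>190)).astype('uint8')
w[:160]=0;w[290:]=0;w[:,:330]=0;w[:,450:]=0
c,_=cv2.findContours(w,0,2);k=max(c,key=cv2.contourArea);h=cv2.convexHull(k);e=cv2.fitEllipse(h);print("lid ell",e,ray("top",e[0],.140).round(4))
E
```

```text
[ 0.4763 -0.1819  0.1999] t 25.7 F [-0.6  0.8 -0. ] M [-0.23  0.17 -0.04] gap 29.8 q [-0.92  0.46  1.86  0.65  1.06  0.96] lean 32.9 z-yaw -40.2
([351.0, 209.3], 202, [0.628, 0.002, 0.157])
([378.3, 222.7], 69, [0.594, -0.063, 0.157])
([404.8, 237.5], 140, [0.558, -0.125, 0.157])
([357.9, 232.1], 22, [0.573, -0.014, 0.157])
([378.6, 245.1], 18, [0.541, -0.062, 0.157])
lid ell ((378.72393798828125, 222.04139709472656), (54.53239440917969, 55.858890533447266), 117.57023620605469) [[ 0.5989 -0.0654  0.14  ]]
```

```bash
python3 - <<'E'
from h import *
A=report();im=cv2.imread("pics/t8.png")
c=np.array([.598,-.065]);yaw=-34
for t in(-25,0,20):
  Pm=pot(c,yaw,.008)
  rs=np.arange(.076,.112,.003);uv=proj("top",[(Pm@[t/1000,-r,.082,1])[:3] for r in rs])
  print(t,[(round(r*1000),int(im[int(round(v)),int(round(u))].max()),int(np.ptp(im[int(round(v)),int(round(u))].astype(int)))) for r,(u,v) in zip(rs,uv)])
P=pot(c,yaw,.008);G=grasp(P,-1,37,.0);print(G[:3,3],row(A,G,12),row(A,grasp(P,-1,37,.06),8))
E
```

```text
[ 0.477  -0.1816  0.2009] t 25.75 F [-1.   0.6  0.1] M [-0.23  0.24 -0.  ] gap 30.0 q [-0.92  0.46  1.86  0.65  1.07  0.96] lean 32.9 z-yaw -40.2
-25 [(76, 131, 58), (79, 131, 58), (82, 130, 58), (85, 131, 49), (88, 139, 26), (91, 172, 6), (94, 183, 6), (97, 182, 7), (100, 153, 14), (103, 137, 36), (106, 131, 57), (109, 130, 57), (112, 131, 59)]
0 [(76, 48, 1), (79, 46, 1), (82, 47, 3), (85, 76, 2), (88, 152, 4), (91, 176, 6), (94, 185, 7), (97, 165, 6), (100, 136, 15), (103, 128, 51), (106, 132, 59), (109, 131, 59), (112, 131, 59)]
20 [(76, 48, 2), (79, 47, 2), (82, 48, 3), (85, 63, 2), (88, 138, 4), (91, 180, 7), (94, 185, 7), (97, 172, 5), (100, 111, 3), (103, 68, 3), (106, 46, 3), (109, 45, 2), (112, 47, 1)]
[ 0.55182995 -0.13344991  0.07482593] [0.01, 0.5, 0.1, -0.05, -0.09, 0.07] [0.03, 0.46, 0.16, -0.08, -0.13, 0.1]
```

Brightness profile puts the bar exactly at 94 mm radius – pose confirmed (centre (0.598,−0.065), yaw −34°).

{"method": "jog_arm", "body": {
  "steps": [
    [[0.03,0.46,0.16,-0.08,-0.13,0.1],[0.03,0.46,0.16,-0.08,-0.13,0.1],[0.03,0.46,0.16,-0.08,-0.13,0.1],[0.03,0.46,0.16,-0.08,-0.13,0.1],[0.03,0.46,0.16,-0.08,-0.13,0.1],[0.03,0.46,0.16,-0.08,-0.13,0.1],[0.03,0.46,0.16,-0.08,-0.13,0.1],[0,0,0,0,0,0]]
  ]
}}

```text
time_s: 26.55
position: [0.5304, -0.1625, 0.1271]
eef_rot: [0.511, -0.119, 0.696, -0.49]
contact_force: [-0.3, 0.3, -0.1]
finger_gap: 0.35
```

```bash
python3 - <<'E'
from h import *
A=report();P=pot((.598,-.065),-34,.008)
print(row(A,grasp(P,-1,37,.06),1),row(A,grasp(P,-1,37,0),6))
E
```

```text
[ 0.5304 -0.1625  0.1271] t 26.55 F [-0.3  0.3 -0.1] M [-0.29  0.12  0.  ] gap 29.8 q [-0.83  0.65  1.8   0.75  1.01  0.81] lean 36.6 z-yaw -34.1
[0.11, 0.14, 0.06, -0.03, 0.01, 0.09] [0.02, 0.42, 0.01, -0.01, 0.0, 0.01]
```

{"method": "jog_arm", "body": {
  "steps": [
    [[0.02,0.42,0.01,0,0,0.01],[0.02,0.42,0.01,0,0,0.01],[0.02,0.42,0.01,0,0,0.01],[0.02,0.42,0.01,0,0,0.01],[0.02,0.42,0.01,0,0,0.01],[0.02,0.3,0,0,0,0],[0,0,0,0,0,0],[0,0,0,0,0,0]]
  ]
}}

```text
time_s: 27.35
position: [0.5516, -0.1325, 0.0727]
eef_rot: [0.512, -0.117, 0.697, -0.488]
contact_force: [0.6, 0.1, -0.3]
finger_gap: 0.352
```

```bash
python3 - <<'E'
from h import *
A=report();P=pot((.598,-.065),-34,.008)
print(row(A,grasp(P,-1,37,0),1))
E
```

```text
[ 0.5516 -0.1325  0.0727] t 27.35 F [ 0.6  0.1 -0.3] M [-0.26  0.14  0.09] gap 30.1 q [-0.76  0.76  1.81  0.85  0.9   0.74] lean 36.8 z-yaw -34.0
[-0.03, -0.08, 0.03, -0.02, 0.0, 0.03]
```

Within 2 mm. Close.

{"method": "jog_arm", "body": {
  "steps": [
    [[-0.03,-0.06,0,0,0,0],[0,0,0,0,0,0],[0,0,0,0,0,0],[0,0,0,0,0,0],[0,0,0,0,0,0],[0,0,0,0,0,0],[0,0,0,0,0,0],[0,0,0,0,0,0]]
  ],
  "grip": 0,
  "grip_force": 90
}}

```text
time_s: 28.15
position: [0.5512, -0.1334, 0.0744]
eef_rot: [0.512, -0.118, 0.696, -0.489]
contact_force: [0.8, 1.0, -3.4]
finger_gap: 0.111
```

```bash
cat >st3.py <<'E'
from h import *
P=pot((.598,-.065),-34,.008);piv=(P@[0,.046,0,1])[:3];xp=P[:3,0]
def tgt(A0,tip,sw):return about(piv,[0,0,1],sw)@about(piv,xp,-tip)@A0
E
python3 - <<'E'
from st3 import *
A=report();np.save("A0.npy",A);print(piv,row(A,tgt(A,17,0),8))
E
```

```text
[ 0.5512 -0.1334  0.0744] t 28.15 F [ 0.8  1.  -3.4] M [-0.33  0.15  0.03] gap 9.5 q [-0.77  0.75  1.81  0.85  0.9   0.75] lean 36.7 z-yaw -34.0
[ 0.62372287 -0.02686427  0.008     ] [-0.2, -0.09, 0.0, -0.0, -0.0, -0.42]
```

{"method": "jog_arm", "body": {
  "steps": [
    [[-0.2,-0.09,0,0,0,-0.41],[-0.2,-0.09,0,0,0,-0.41],[-0.2,-0.09,0,0,0,-0.41],[-0.2,-0.09,0,0,0,-0.41],[-0.2,-0.09,0,0,0,-0.41],[-0.2,-0.09,0,0,0,-0.41],[-0.2,-0.09,0,0,0,-0.41],[-0.2,-0.09,0,0,0,-0.41]]
  ]
}}

```text
time_s: 28.95
position: [0.5631, -0.1137, 0.1071]
eef_rot: [0.43, -0.219, 0.674, -0.56]
contact_force: [-0.9, 0.4, -5.5]
finger_gap: 0.107
```

```bash
python3 - <<'E'
from st3 import *
A=report();A0=np.load("A0.npy");print(row(A,tgt(A0,17,0),1),row(A,tgt(A0,17,17),8),row(A,tgt(A0,17,34),16))
E
```

```text
[ 0.5631 -0.1137  0.1071] t 28.95 F [-0.9  0.4 -5.5] M [-0.29  0.03 -0.07] gap 9.1 q [-0.57  0.63  1.75  0.48  0.81  1.26] lean 19.5 z-yaw -34.4
[-0.11, -0.05, 0.04, 0.04, -0.11, 0.05] [-0.02, -0.01, 0.16, -0.14, -0.41, 0.01] [-0.01, -0.0, 0.16, -0.14, -0.41, 0.0]
```

{"method": "jog_arm", "body": {
  "steps": [
    [[-0.01,0,0.16,-0.14,-0.41,0],[-0.01,0,0.16,-0.14,-0.41,0],[-0.01,0,0.16,-0.14,-0.41,0],[-0.01,0,0.16,-0.14,-0.41,0],[-0.01,0,0.16,-0.14,-0.41,0],[-0.01,0,0.16,-0.14,-0.41,0],[-0.01,0,0.16,-0.14,-0.41,0],[-0.01,0,0.16,-0.14,-0.41,0]]
  ]
}}

```text
time_s: 29.75
position: [0.5939, -0.1285, 0.107]
eef_rot: [0.517, -0.324, 0.629, -0.482]
contact_force: [-0.5, -0.8, -1.8]
finger_gap: 0.107
```

```bash
python3 - <<'E'
from st3 import *
A=report();A0=np.load("A0.npy");print(row(A,tgt(A0,17,18),1),row(A,tgt(A0,17,35),8))
E
```

```text
[ 0.5939 -0.1285  0.107 ] t 29.75 F [-0.5 -0.8 -1.8] M [-0.23  0.08 -0.01] gap 9.1 q [-0.56  0.69  1.58  0.39  1.    1.05] lean 19.7 z-yaw -15.8
[-0.11, -0.05, 0.0, 0.05, 0.02, 0.01] [-0.02, -0.01, 0.16, -0.14, -0.4, 0.0]
```

{"method": "jog_arm", "body": {
  "steps": [
    [[-0.02,0,0.16,-0.14,-0.4,0],[-0.02,0,0.16,-0.14,-0.4,0],[-0.02,0,0.16,-0.14,-0.4,0],[-0.02,0,0.16,-0.14,-0.4,0],[-0.02,0,0.16,-0.14,-0.4,0],[-0.02,0,0.16,-0.14,-0.4,0],[-0.02,0,0.16,-0.14,-0.4,0],[0,0,0,0,0,0]]
  ]
}}

```text
time_s: 30.55
position: [0.6254, -0.1315, 0.1081]
eef_rot: [0.58, -0.411, 0.575, -0.406]
contact_force: [-0.6, -2.2, -1.1]
finger_gap: 0.107
```

```bash
python3 - <<'E'
from st3 import *
A=report();A0=np.load("A0.npy");print(row(A,tgt(A0,17,33),1));
x=about(piv,[0,0,1],33)[:3,:3]@xp
print(row(A,about(piv,x,17)@A,16))
E
```

```text
[ 0.6254 -0.1315  0.1081] t 30.55 F [-0.6 -2.2 -1.1] M [-0.51  0.13  0.02] gap 9.1 q [-0.52  0.75  1.43  0.32  1.16  0.88] lean 19.4 z-yaw 0.6
[-0.05, -0.03, -0.16, 0.11, 0.29, 0.06]
[0.1, 0.05, -0.0, 0.01, -0.0, 0.21]
```

{"method": "jog_arm", "body": {
  "steps": [
    [[0.1,0.05,0,0,0,0.21],[0.1,0.05,0,0,0,0.21],[0.1,0.05,0,0,0,0.21],[0.1,0.05,0,0,0,0.21],[0.1,0.05,0,0,0,0.21],[0.1,0.05,0,0,0,0.21],[0.1,0.05,0,0,0,0.21],[0.1,0.05,0,0,0,0.21]]
  ]
}}

```text
time_s: 31.35
position: [0.6246, -0.1469, 0.0892]
eef_rot: [0.61, -0.364, 0.606, -0.358]
contact_force: [-0.3, -1.6, -2.8]
finger_gap: 0.104
```

{"method": "jog_arm", "body": {
  "steps": [
    [[0.1,0.05,0,0,0,0.21],[0.1,0.05,0,0,0,0.21],[0.1,0.05,0,0,0,0.21],[0.1,0.05,0,0,0,0.21],[0.1,0.05,0,0,0,0.21],[0.05,0.03,0,0,0,0.1],[0,0,0,0,0,0],[0,0,0,0,0,0]]
  ]
}}

```text
time_s: 32.15
position: [0.6245, -0.1559, 0.0742]
eef_rot: [0.629, -0.329, 0.626, -0.323]
contact_force: [-0.1, -1.2, -2.1]
finger_gap: 0.106
```

```bash
python3 - <<'E'
from st3 import *
report()
E
```

```text
[ 0.6245 -0.1559  0.0742] t 32.15 F [-0.1 -1.2 -2.1] M [-0.62  0.05  0.15] gap 9.1 q [-0.64  0.89  1.34  0.49  1.35  0.71] lean 35.1 z-yaw 0.5
```

{"method": "jog_arm", "body": {
  "steps": [
    [[0.06,0.05,0,0,0,0.1],[0.05,0.04,0,0,0,0.1],[0,0,0,0,0,0],[0,0,0,0,0,0],[0,0,0,0,0,0],[0,0,0,0,0,0],[0,0,0,0,0,0],[0,0,0,0,0,0]]
  ],
  "grip_force": 20
}}

```text
time_s: 32.95
position: [0.6246, -0.1557, 0.0744]
eef_rot: [0.633, -0.323, 0.628, -0.316]
contact_force: [-1.0, -1.5, -0.4]
finger_gap: 0.106
```

```bash
python3 - <<'E'
from st3 import *
report()
E
```

```text
[ 0.6246 -0.1557  0.0744] t 32.95 F [-1.  -1.5 -0.4] M [-0.37  0.13  0.14] gap 9.1 q [-0.64  0.89  1.33  0.5   1.36  0.7 ] lean 36.2 z-yaw 0.7
```

Resting (Fz ≈ 0). Release and retreat along the tool, then up and out to the right.

{"method": "jog_arm", "body": {
  "steps": [
    [[0,0,0,0,0,0],[0,0,0,0,0,0],[0,0,0,0,0,0],[0,0,0,0,0,0],[0,-0.2,0,0,0,0],[0,-0.5,0,0,0,0],[0,-0.8,0,0,0,0],[0,-1,0,0,0,0]]
  ],
  "grip": 30
}}

```text
time_s: 33.75
position: [0.6245, -0.19, 0.1256]
eef_rot: [0.633, -0.322, 0.63, -0.313]
contact_force: [0.0, -0.6, 0.5]
finger_gap: 0.35
```

{"method": "jog_arm", "body": {
  "steps": [
    [[0,-1,0,0,0,0],[0,-1,0,0,0,0],[0,-1,0,0,0,0],[0.3,-1,-0.4,0,0,0],[0.3,-0.8,-1,0,0,0],[0.5,-0.5,-1,0,0,0],[0.5,-0.5,-1,0,0,0],[0.5,-0.5,-1,0,0,0]]
  ]
}}

```text
time_s: 34.55
position: [0.5167, -0.3382, 0.2361]
eef_rot: [0.635, -0.325, 0.623, -0.319]
contact_force: [-0.0, -0.9, -0.1]
finger_gap: 0.349
```

```bash
python3 - <<'E'
from knobs import *
A=report()
a=cams.read_camera("top");b=cams.read_camera("side");cv2.imwrite("pics/t9.png",a);cv2.imwrite("pics/s9.png",b)
im=a;w=((im.min(2)>190)).astype('uint8')
w[:160]=0;w[290:]=0;w[:,:335]=0;w[:,432:]=0
c,_=cv2.findContours(w,0,2);k=max(c,key=cv2.contourArea);e=cv2.fitEllipse(cv2.convexHull(k));print("lid ell",e,ray("top",e[0],.140).round(4))
cv2.imwrite("pics/end.png",np.hstack([cv2.resize(x,(400,400),interpolation=2) for x in(a[130:330,260:460],b[130:330,220:420])]))
E
```

```text
[ 0.5167 -0.3382  0.2361] t 34.55 F [-0.  -0.9 -0.1] M [-0.33 -0.01  0.  ] gap 29.8 q [-0.93  0.72  1.19  0.36  1.74  0.59] lean 35.8 z-yaw 0.8
lid ell ((381.2916564941406, 211.056884765625), (54.59172058105469, 55.530982971191406), 107.96727752685547) [[ 0.6255 -0.0723  0.14  ]]
```

View pics/end.png

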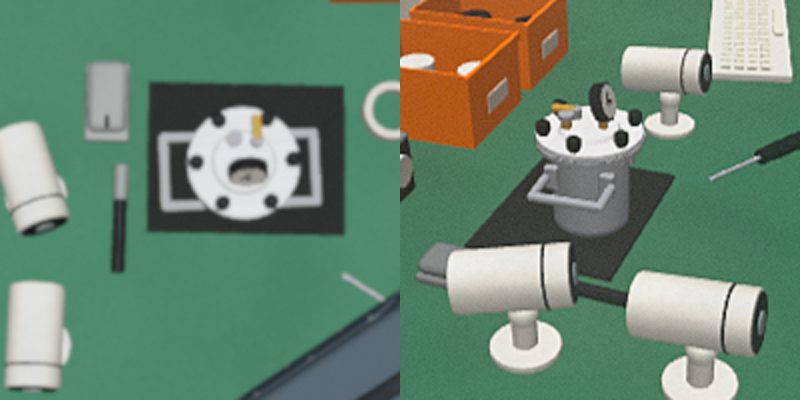

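Final view: pot upright on the pad, lid at (245,163) in the top panel, foot well inside all edges, gauge facing the robot, bystanders where they were. Handing in.

```bash
python3 - <<'E'
from h import *
from cell import workorder
a=cv2.imread("pics/top0.png").astype(int);b=cv2.imread("pics/t9.png").astype(int)
d=np.abs(a-b).max(2)
for n,(x0,y0,x1,y1) in dict(A=(250,185,300,250),B=(255,265,305,330),C=(470,185,520,250),tape=(438,165,475,205),marker=(312,205,328,270),mouse=(298,155,330,205),sd=(430,262,500,315)).items():print(n,int((d[y0:y1,x0:x1]>40).sum()))
print(workorder.job_done())
E
```

```text
A 0
B 0
C 130
tape 0
marker 0
mouse 0
sd 1173
the job is handed in; nothing more can be done
None
```

The glue pot was walked onto its pad in three tip-and-swing turns (right, left, right), each tipped about 17–18°, lowered until the handle carried almost no load, then released. The job was handed in at about 35 s of the 72 s allowed.

**Pot position:** the lid centre measures (0.626, −0.072), about 68 mm behind the pad's front edge. That puts the foot about 18 mm inside the front edge and well inside the others. The pot stands upright, and the handle height matches standing flat on the 8 mm pad.

**Gauge:** it faces the robot's side, within about 3° of square to the pad, and was not touched.

**Forces:** readings at the end of each call were at most about 6 N. The arm ended clear, with the contact force near zero.

**Other items:** comparing the first and last pictures shows no change at camera_a, camera_b, the tape roll, the marker or the mouse. The check did flag pixels around camera_c and the screwdriver. The arm now covers the screwdriver's end of the top view and hangs near camera_c. Both look unmoved in the side view, but I did not confirm it numerically.

**Problems on the way:**
- Before the second grasp, joint 4 reached its −1.43 limit, and I re-angled the tool to get clear of it.
- After the second turn, the pot's yaw came out about 4–5° less than I had commanded. I measured it again before the last turn.

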